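Level the sprung tilt table for the scanner, then lay it on its other rest

TASK

The tilt table with the two battery packs lies on its left rest: by its sprung lever alone, bring it up to level and keep it within 3 degrees of level (pointer in the green) for 6 seconds so that the scanner can read the packs, then lay it down on its right rest and let go of the lever. It is top-heavy and the packs must not be jolted, so never let it swing faster than 25 degrees a second. Do not touch the table's deck or the packs, and leave the other things on the bench where they are.

Things in the scene. Friction and masses are not known exactly. Their poses are not given: they have to be found in the camera images.
- stand: Grey steel stand of the tilt table, fixed to the bench; base plate 290 mm (x) by 360 mm (y). Origin: centre of its underside. Its x axis is parallel to the tilt axle and points away from the robot (yaw varies), y to the left, z up. Axle axis 140 mm above the bench. Two rubber-topped rests stop the tilt on either side.
- axle (a point): Point on the axle axis in the plane in which the lever swings: 175 mm to -x of the stand's origin, 140 mm up. Axes as the stand's.
- rocker (a joint): Tilt of the table about its axle, rad, 0 = level; positive lifts the left (+y) end and lowers the right end. Rests stop it at -0.30 (left end down, the start) and +0.30 (right end down). Friction 0.002 N m, damping 0.02 N m s/rad. A red 90 mm pointer at the far (+x) end of the axle shows it on a white scale: upright = level, green zone 0.06 rad either side.
- lever (a joint): Lever angle relative to the table, rad: 0 = spring relaxed, lever square to the deck (on a rest its own weight sags it 0.05); positive = knob pushed to the right (-y). Its tilt from vertical = rocker + lever. It drives the table only through a torsion spring, 0.35 N m/rad (damping 0.01 N m s/rad): positive pushes the table's right end down. Travel 1.3 rad either way.
- lever_knob (a point): Centre of the black ball knob, 36 mm diameter, on the end of the lever (steel rod 12 mm diameter), 160 mm from the axle axis. It stands about 290 mm above the bench on the robot's side of the table and swings across, left and right, in a plane square to the axle. Free all round; may be pinched from above. Its z axis points along the lever, away from the axle.
- deck: Tilting aluminium deck with the two packs, 190 (x) x 520 (y) x 12 mm, origin at its centre on the axle axis. Not to be touched. Nominal with packs: inertia about the axle 0.08 kg m2, top-heavy, gravity moment 0.57 N m per rad of tilt. Gravity outweighs the spring: with the lever held still the table falls away from level (time constant 0.6 s), so it needs steady corrections.
- pack_left: Battery pack fixed in the left nest: silver block of pouch cells 130 x 100 x 60 mm with a yellow band, 0.8 kg nominal. Origin: centre of its underside, 190 mm left (+y) of the axle, 6 mm above it at level. The packs differ by a few per cent, an unknown constant moment up to 0.12 N m either way; so the lever needs 0.15 to 0.85 rad to lift the table off its rest.
- pack_right: Battery pack in the right nest, like the left one, 190 mm to the right (-y).
- tape_roll: Bystander: orange roll of tape lying flat, 90 mm diameter, 25 mm high, origin at the centre of its underside.
- spare_cell: Bystander: silver pouch cell with yellow band, lying flat, 60 x 45 x 9 mm, origin at the centre of its underside.
- screwdriver: Bystander: blue-handled screwdriver lying on the bench, about 200 mm long.
- bottle: Bystander: small white bottle with blue cap, 56 mm diameter, 110 mm high, standing; origin at the centre of its underside.

How it is judged:
By the outcome, as a careful person would: the job done as asked, in the order asked, and still so for the second after the job is handed in, with the robot touching nothing.
It also fails if it takes over 67 s, if anything falls off the work surface, if the arm or the gripper's body presses on something with over 40 N, if the wrist force passes 120 N, or if a joint passes its speed limit or range.

ROBOT

A 6-joint arm with a two-finger parallel gripper is mounted at the origin on the work surface. World frame = base frame: x ahead of the robot, y to its left, z up, the work surface at z = 0. Lengths are in m, angles in rad, forces in N, time in s.
With the tool pointing down it reaches from about 0.425 to 0.95 m from the base axis. Payload 3.5 kg.
Tool frame: the origin (TCP) lies on the centre line of the jaws, within the pads' length; the fingertips stand 14 mm ahead of it and the grasp point (between the pads) lies 5 mm behind it (tips_ahead is the distance from the TCP to the fingertips, in m); y points along the fingers, z is the direction in which the jaws open and shut, and the axes are right-handed (so a half turn about y gives the same grasp; the last joint's range is limited). The gripper opens to 85 mm and grips with 20 to 120 N. Pads are 22 mm wide; open, the fingers measure 114 mm over their backs; the gripper's body (76 mm by 85 mm) begins 54 mm behind the grasp point. The pads swing forward as they close: fully open they stand 13 mm farther back than shut.
Start: joints at [-0.15, 0.286, 1.577, -0, 1.279, -0.15], TCP at [0.675, 0, 0.245] pointing down, gripper open.
Joint ranges: [-2.77, 2.77], [-0.9, 2.22], [0.21, 2.48], [-1.53, 4.67], [0.24, 2.81], [-2.84, 2.84]. Speed limits (rad/s): [2.79, 2.79, 3.14, 3.14, 3.14, 3.14].

INTERFACE

Orientations are given as a unit quaternion [x, y, z, w].
In Python, from plant import get_state, read_camera, sign_off, tips_ahead gives the robot as it stands.
- The arm moves only by the tool send_rows, never from a script. Its argument "plan" is a list of rows, each a list of 2 entries, a list of its own where there are three numbers: the shift along the tool's x, y, z in units of 12 cm (1.0 is 12 cm), then the turn, a rotation vector about the tool's x, y, z in units of 360 degrees (1.0 is 360 degrees). In form: [[[tx, ty, tz], [rx, ry, rz]], ...]. A call has 1 to 12 rows; each row shifts and turns the commanded pose from where the row before left it, along the tool's axes as they then stand; what a row does not reach is not made up. A row lasts 1/10 s, in which the tool goes at most 50 mm and 8.59 degrees, less where a joint would pass 70% of its speed; a pose out of reach is approached as far as the arm can. A call with a number of a shift or a turn outside -1 to 1 is refused whole. A call with a gripper value outside its range is refused whole. "gripper" is the closure, from 0 (fully open) to 1 (shut), set as the call begins (left out, the last holds). The fingers move at their own pace and stop on an object; "grip_force" is the grip in N (left out, the last holds). Time passes only in rows, so rows that do not move let the fingers close. It gives the time, the measured TCP pose, the force and the opening at its end, in the units of the state.
- get_state(): the state, without advancing time (a new reading comes with each control period).
- read_camera(name): name is "scene" or "side" or "wrist"; returns a dict with "img" (384x512x3 uint8, blue, green, red), "fx", "fy", "cx", "cy" (pixels), "world_from_camera" (4x4, takes a point from camera to world coordinates); the wrist camera has in their place "mount" (4x4, takes a point from camera to tool coordinates, whose origin is the TCP and whose axes are the tool frame's). Camera axes: x right, y down, z forward; pixel columns grow to the right and rows downward; lengths in m; the calibration is good to about 2 mm. A picture is of the moment at which its call begins: read the wrist's pose just before it. There is no depth.
- sign_off(): hands the job in, once; it reports no verdict.
The state is a dict: "time": time; "qpos": joint angles; "dq": joint speeds; "joint_efforts": joint torques, N m; "eef_pos": TCP position; "tcp_rot": TCP orientation; "contact_force": force on the tool from outside, world axes, zero at the start; "wrist_torque": the same for the moment, N m; "opening": opening from 0.0 (shut) to 1.0 (fully open).
Only numpy, scipy, OpenCV 4.12 (cv2) and the standard library are available. Lean on these libraries where they do the work, as an engineer would, in place of code of your own. Each camera call takes 0.05 s, during which the arm holds its last target. There are 200 camera calls.

## Working session

There is one attempt and no reset: what is moved stays moved. The work goes in short steps, Python scripts to look and compute and a tool call to move; the robot and the scene stay as the last step left them, time stands still between calls to the robot, and variables do not carry over. Pictures are saved under pics/ and viewed, about 8 in all and at most 12, crops included, and the job is handed in when it is done.

Besides the shell and the picture viewer there is one more tool, called after "Emit:" as name([rows], argument=value, ...), one row to a line, values as JSON. send_rows: Moves the arm, as the interface text tells. Its arguments: {"type":"object","properties":{"plan":{"type":"array"},"gripper":{"type":"number"},"grip_force":{"type":"number"}},"required":["plan"]}

```bash
mkdir -p pics; ls
python3 - <<'E'
from plant import *
import cv2,numpy as np
np.set_printoptions(precision=4,suppress=True)
s=get_state();print(s, tips_ahead if not callable(tips_ahead) else tips_ahead())
for n in("scene","side"):
    c=read_camera(n);cv2.imwrite(f"pics/{n}0.png",c["img"]);print(n,c["fx"],c["fy"],c["cx"],c["cy"]);print(np.array(c["world_from_camera"]))
    np.save(f"{n}_T.npy",c["world_from_camera"])
c=read_camera("wrist");cv2.imwrite("pics/wrist0.png",c["img"]);print(c["fx"],c["mount"])
E
```

```text
pics
{'time': 0.0, 'qpos': array([-0.15  ,  0.2872,  1.5782,  0.    ,  1.2786, -0.15  ]), 'dq': array([ 0.0005, -0.0001, -0.0009,  0.0006,  0.0009, -0.0004]), 'joint_efforts': array([ -0.0002, -40.5981, -29.2628,  -0.0002,   0.0058,   0.    ]), 'eef_pos': array([0.6744, 0.0001, 0.2439]), 'tcp_rot': array([-0.5005,  0.5007, -0.4993,  0.4995]), 'contact_force': array([-0.0553,  0.2211,  0.4852]), 'wrist_torque': array([-0.0289,  0.0173, -0.0009]), 'opening': 0.9995643571885648} 0.014
scene 487.22648194074236 487.22648194074236 246.55618651057804 191.342999301812
[[ 0.1785  0.7446 -0.6432  1.5422]
 [ 0.9838 -0.1476  0.1022 -0.1606]
 [-0.0189 -0.651  -0.7588  1.4411]
 [ 0.      0.      0.      1.    ]]
side 402.31572636470656 402.31572636470656 252.51771693182 193.38170155813674
[[ 0.9957 -0.0361  0.0849  0.411 ]
 [-0.0908 -0.5445  0.8338 -1.1445]
 [ 0.0161 -0.838  -0.5455  0.9501]
 [ 0.      0.      0.      1.    ]]
342.2990282125448 [[-0.0004  0.9639  0.2664 -0.0669]
 [-0.0007 -0.2664  0.9639 -0.1288]
 [ 1.      0.0002  0.0007 -0.0006]
 [ 0.      0.      0.      1.    ]]
```

View pics/scene0.png

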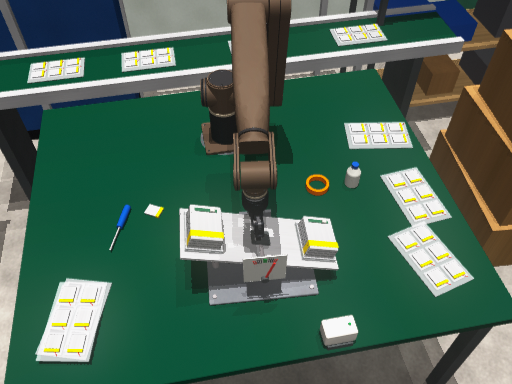

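View pics/side0.png

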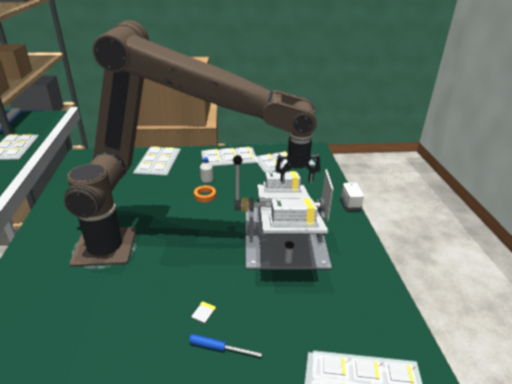

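Scene: the stand plate is at the bottom centre (210–318, 262–300), the pointer is red near (268,270), and the knob is hidden by the gripper. Side: the knob is the black ball at (238,160).

View pics/wrist0.png

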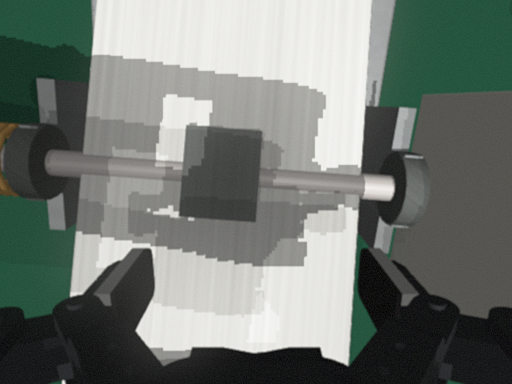

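Run:
```python
import cv2
a=cv2.imread("pics/scene0.png")[200:310,170:350];b=cv2.imread("pics/side0.png")[140:280,220:350]
a=cv2.resize(a,(780,477),interpolation=3)
cv2.imwrite("pics/a.png",a)
```

```text
(no output)
```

View pics/a.png

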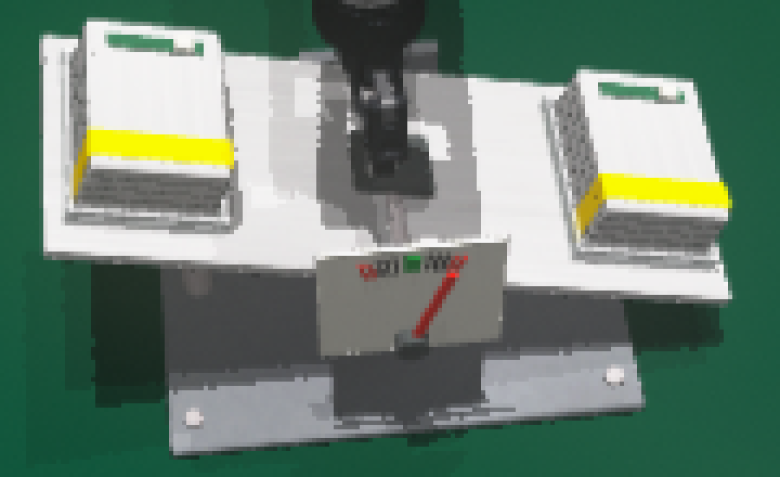

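Wrist: the axle is level across the image with the lever side to the left, so tool z ≈ world +x, tool x ≈ −y and tool y is down. The scene crop shows the plate's far edge with its corners near (209,304) and (319,294), and the pointer at the left-rest end. Next I'll measure the plate's far edge and the knob.

```bash
cat > h.py <<'E'
import cv2,numpy as np
np.set_printoptions(precision=4,suppress=True)
K={"scene":(487.2265,246.556,191.343),"side":(402.3157,252.5177,193.3817)}
T={n:np.load(f"{n}_T.npy") for n in K}
def ray(n,uv):
    f,cx,cy=K[n];d=T[n][:3,:3]@np.array([(uv[0]-cx)/f,(uv[1]-cy)/f,1]);return T[n][:3,3],d/np.linalg.norm(d)
def onz(n,uv,z):
    o,d=ray(n,uv);return o+d*(z-o[2])/d[2]
def proj(n,p):
    f,cx,cy=K[n];q=T[n][:3,:3].T@(np.asarray(p)-T[n][:3,3]);return np.array([f*q[0]/q[2]+cx,f*q[1]/q[2]+cy])
def yellow(img):
    h=cv2.cvtColor(img,cv2.COLOR_BGR2HSV);return cv2.inRange(h,(22,120,120),(38,255,255))
E
python3 - <<'E'
from h import *
a=cv2.imread("pics/scene0.png");s=cv2.imread("pics/side0.png")
# far plate edge: lower boundary of non-green per column
h=cv2.cvtColor(a,cv2.COLOR_BGR2HSV)
g=((h[...,1]>90)&(h[...,0]>60)&(h[...,0]<95)).astype(np.uint8)
P=[]
for u in range(200,330):
    col=g[255:320,u]; n=np.where(col==0)[0]
    if len(n): P.append((u,255+n.max()))
P=np.array(P);print(P[::6].tolist(),P[0],P[-1])
i=(P[:,0]>215)&(P[:,0]<312);m=np.polyfit(P[i,0],P[i,1],1);print(m)
g1=cv2.cvtColor(s,cv2.COLOR_BGR2GRAY)[150:172,228:250];print(g1)
m=cv2.inRange(g1,0,45);print(cv2.connectedComponentsWithStats(m)[2:])
n,l,st,c=cv2.connectedComponentsWithStats(yellow(a)[190:280,175:345]);print(st,c+[175,190])
E
```

```text
[[200, 275], [206, 281], [212, 304], [218, 304], [224, 303], [230, 303], [236, 302], [242, 301], [248, 301], [254, 300], [260, 300], [266, 299], [272, 299], [278, 298], [284, 297], [290, 297], [296, 296], [302, 295], [308, 295], [314, 294], [320, 279], [326, 319]] [200 275] [329 319]
[ -0.0983 325.1776]
[[246 246 245 243 240 240 234 225 227 233 234 242 246 245 245 245 245 245
  242 238 234 238]
 [245 245 245 245 239 239 241 230 225 232 238 239 236 233 234 235 236 236
  232 222 214 222]
 [234 235 236 234 227 228 237 232 225 231 237 229 217 211 214 218 218 220
  219 210 202 216]
 [213 215 218 218 216 221 232 230 221 223 232 228 223 223 225 227 229 231
  230 227 223 228]
 [225 226 228 230 228 227 229 219 192 186 198 210 224 234 240 241 242 243
  243 242 242 241]
 [241 241 242 244 239 226 213 174 131 115 123 143 184 227 242 245 245 245
  246 246 246 245]
 [245 245 245 245 239 205 153 105  64  47  50  73 121 191 236 245 244 244
  244 245 244 241]
 [245 244 244 243 229 164  91  45  30  26  27  31  70 146 220 237 236 234
  234 234 233 228]
 [241 239 238 231 196 122  54  23  23  26  25  23  
[... 855 characters left out ...]
  73
   72  73  73  74]
 [ 73  72  73  73  73  72  74  84 100 108 102  85  74  74  73  72  73  73
   73  73  73  73]
 [ 73  73  73  73  72  73  74  84  99 108 101  85  74  72  73  72  73  73
   73  73  73  72]
 [ 73  73  73  72  73  72  74  85 101 109 102  83  74  73  72  73  72  72
   72  73  72  72]
 [ 72  73  74  72  73  72  74  84 101 112 104  85  72  72  73  72  72  73
   73  73  72  73]]
(array([[  0,   0,  22,  22, 440],
       [  6,   7,   7,   7,  44]], dtype=int32), array([[10.6295, 10.5432],
       [ 9.2045, 10.0682]]))
[[    0     0   170    90 14860]
 [   12    40    37    15   229]
 [  128    50    36    14   211]] [[259.4948 234.3709]
 [204.7031 233.9607]
 [319.3412 244.1801]]
```

Run:
```python
from h import *
L=lambda u:(u,-0.0983*u+325.6)
for z in(0,.005):
    r=onz("scene",L(209.3),z);l=onz("scene",L(318.8),z);y=(l-r);w=np.linalg.norm(y);y/=w
    x=np.array([y[1],-y[0],0]);c=(l+r)/2-.145*x;print(z,r,l,w,"yaw",np.arctan2(x[1],x[0]),"centre",c)
    ax=c-.175*x;ax[2]=.14
    o,d=ray("side",(237.1,159.8)); # intersect ray with lever plane
    t=((ax-o)@x)/(d@x);k=o+t*d;rel=k-ax
    print("axle",ax,"knob",k,"R",np.linalg.norm(rel),"phi",np.arctan2(-rel@y,rel[2]))
```

```text
0 [ 0.7765 -0.1724  0.    ] [ 0.8058  0.187  -0.    ] 0.36062895199471645 yaw -0.08136698988454236 centre [ 0.6466  0.0191 -0.    ]
axle [0.4722 0.0333 0.14  ] knob [0.4888 0.237  0.205 ] R 0.21450057411986037 phi -1.263132492225232
0.005 [ 0.7791 -0.1724  0.005 ] [0.8083 0.1858 0.005 ] 0.35937770258182333 yaw -0.08136698988454236 centre [0.6492 0.0185 0.005 ]
axle [0.4748 0.0327 0.14  ] knob [0.4829 0.1318 0.2617] R 0.15717151028770376 phi -0.6850948366690386
```

Run:
```python
from h import *
for z in (.285,.29,.295): print(z,onz("side",(237.1,159.8),z))
y=-.0814;X=np.array([np.cos(y),np.sin(y),0]);Y=np.array([-np.sin(y),np.cos(y),0])
for c in((.6466,.0191),(.6492,.0185)):
    ax=np.array([*c,0])-.175*X+[0,0,.14];print(ax+.16*(np.sin(.35)*Y+np.cos(.35)*np.array([0,0,1])))
```

```text
0.285 [0.4804 0.0886 0.285 ]
0.29 [0.4799 0.0794 0.29  ]
0.295 [0.4794 0.0701 0.295 ]
[0.4766 0.088  0.2903]
[0.4792 0.0874 0.2903]
```

The plate edge and the side-view ray agree on the knob at about (0.479, 0.087, 0.290), with stand yaw −0.081. I'll move up, back and over it.

Emit:
send_rows([
  [[0, -0.3, 0], [0, 0, 0]],
  [[0, -0.3, 0], [0, 0, 0]],
  [[0, -0.3, 0], [0, 0, 0]],
  [[-0.09, -0.23, -0.2], [0, 0, 0]],
  [[-0.09, 0, -0.2], [0, 0, 0]],
  [[-0.09, 0, -0.2], [0, 0, 0]],
  [[-0.09, 0, -0.2], [0, 0, 0]],
  [[-0.09, 0, -0.2], [0, 0, 0]],
  [[-0.09, 0, -0.2], [0, 0, 0]],
  [[-0.09, 0, -0.2], [0, 0, 0]],
  [[-0.09, 0, -0.2], [0, 0, 0]],
  [[0, 0, 0], [0, 0.013, 0]],
])

```text
time: 1.35
eef_pos: [0.4808, 0.0876, 0.3811]
tcp_rot: [-0.479, 0.52, -0.52, 0.479]
contact_force: [0.5, -0.5, 0.3]
opening: 1.002
```

Emit:
send_rows([
  [[0, 0, 0], [0, 0, 0]],
  [[0, 0, 0], [0, 0, 0]],
])

```text
time: 1.55
eef_pos: [0.483, 0.0864, 0.3807]
tcp_rot: [-0.48, 0.52, -0.52, 0.479]
contact_force: [-0.1, -0.1, -0.3]
opening: 1.003
```

Run:
```python
from plant import *
from h import *
s=get_state();print(s["time"],s["eef_pos"],s["tcp_rot"])
c=read_camera("wrist");cv2.imwrite("pics/wrist1.png",c["img"]);np.save("mount.npy",c["mount"])
print(c["fx"],c["cx"],c["cy"])
```

```text
1.55 [0.483  0.0864 0.3807] [-0.4797  0.5197 -0.5196  0.4795]
342.2990282125448 255.7114630188984 195.05052258543182
```

View pics/wrist1.png

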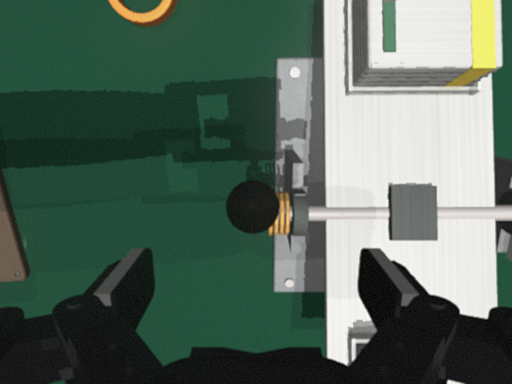

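Wrist: the knob is at (252,207) with radius about 26 px. The axle is level at row 213, so the yaw is right, and the plate bolts are at (294,72) and (289,284).

Run:
```python
from h import *
from scipy.spatial.transform import Rotation as R
M=np.load("mount.npy");p=np.array([.483,.0864,.3807]);r=R.from_quat([-0.4797,0.5197,-0.5196,0.4795]).as_matrix()
im=cv2.imread("pics/wrist1.png");m=cv2.inRange(cv2.cvtColor(im,6)[170:245,215:280],0,35)
n,l,st,c=cv2.connectedComponentsWithStats(m);print(st,c+[215,170])
(uv,rad)=cv2.minEnclosingCircle(np.argwhere(l==1+np.argmax(st[1:,4]))[:,::-1].astype(np.float32));uv=(uv[0]+215,uv[1]+170);print(uv,rad)
o=p+r@M[:3,3]
def rz(uv,z):
    d=r@M[:3,:3]@np.array([(uv[0]-255.71)/342.3,(uv[1]-195.05)/342.3,1]);return o+d*(z-o[2])/d[2]
for z in(.285,.29,.295):print(rz(uv,z))
a,b=rz((294.5,72),.012),rz((289,283.5),.012);print(a,b,(a+b)/2,a-b)
q,w=rz((330,213),.145),rz((500,212.5),.145);print("axle line",q,w)
```

```text
[[   0    0   65   75 2715]
 [  33    0    1    1    1]
 [  32    3    2    2    2]
 [  36    6    1    1    1]
 [  32    8    3    1    3]
 [  11    9   53   54 2153]] [[243.0578 207.765 ]
 [248.     170.    ]
 [247.5    173.5   ]
 [251.     176.    ]
 [248.     178.    ]
 [251.967  206.1384]]
(251.88760375976562, 205.78491973876953) 26.868188858032227
[0.4797 0.0838 0.285 ]
[0.4799 0.0853 0.29  ]
[0.4801 0.0869 0.295 ]
[0.5441 0.1863 0.012 ] [ 0.5191 -0.1369  0.012 ] [0.5316 0.0247 0.012 ] [ 0.025   0.3232 -0.    ]
axle line [0.5613 0.0252 0.145 ] [0.7513 0.0106 0.145 ]
```

Emit:
send_rows([
  [[0.01, 0.136, -0.025], [0, 0, 0]],
  [[0, 0.136, 0], [0, 0, 0]],
  [[0, 0.136, 0], [0, 0, 0]],
  [[0, 0.136, 0], [0, 0, 0]],
  [[0, 0.136, 0], [0, 0, 0]],
  [[0, 0.136, 0], [0, 0, 0]],
  [[0, 0, 0], [0, 0, 0]],
  [[0, 0, 0], [0, 0, 0]],
])

```text
time: 2.4
eef_pos: [0.4798, 0.0854, 0.2823]
tcp_rot: [-0.48, 0.52, -0.52, 0.479]
contact_force: [-0.0, -0.1, 0.1]
opening: 1.003
```

Emit:
send_rows([
  [[0, 0, 0], [0, 0, 0]],
  [[0, 0, 0], [0, 0, 0]],
  [[0, 0, 0], [0, 0, 0]],
  [[0, 0, 0], [0, 0, 0]],
  [[0, 0, 0], [0, 0, 0]],
  [[0, 0, 0], [0, 0, 0]],
  [[0, 0, 0], [0, 0, 0]],
], gripper=1, grip_force=25)

```text
time: 3.1
eef_pos: [0.4805, 0.0856, 0.2839]
tcp_rot: [0.478, -0.519, 0.52, -0.48]
contact_force: [2.0, 1.3, 3.0]
opening: 0.407
```

Run:
```python
from plant import *
from h import *
s=get_state();print(s)
w=read_camera("wrist")["img"];a=read_camera("scene")["img"];b=read_camera("side")["img"]
cv2.imwrite("pics/scene2.png",a)
z=cv2.resize(b[120:220,190:330],(560,400),interpolation=3)
cv2.imwrite("pics/comb.png",np.vstack([np.hstack([cv2.resize(w,(400,300)),cv2.resize(a[180:310,160:350],(400,300))]),cv2.resize(b[120:220,180:320],(400,300)).repeat(1,1) if 0 else np.hstack([cv2.resize(b[120:225,180:320],(400,300)),np.zeros((300,400,3),np.uint8)])]))
n,l,st,c=cv2.connectedComponentsWithStats(yellow(a)[190:280,175:345]);print(st,c+[175,190])
```

```text
{'time': 3.1, 'qpos': array([-0.0321, -0.1671,  1.9813,  0.0004,  1.325 ,  0.0494]), 'dq': array([ 0.0008,  0.001 ,  0.0003,  0.0005, -0.0011,  0.0001]), 'joint_efforts': array([ -0.2994, -21.7311, -27.3207,  -0.2011,   0.5108,   0.0317]), 'eef_pos': array([0.4805, 0.0856, 0.2839]), 'tcp_rot': array([ 0.4785, -0.5195,  0.5205, -0.4799]), 'contact_force': array([2.0099, 1.3102, 3.027 ]), 'wrist_torque': array([ 0.1198, -0.3303,  0.0501]), 'opening': 0.4073421364668621}
[[    0     0   170    90 14844]
 [   74     9     1     1     1]
 [   77     8     5     3    10]
 [   72    11     1     1     1]
 [   76    11     4     2     4]
 [   12    40    37    15   229]
 [  128    50    36    14   211]] [[259.5017 234.4082]
 [249.     199.    ]
 [254.3    198.9   ]
 [247.     201.    ]
 [252.5    201.75  ]
 [204.7031 233.9607]
 [319.3412 244.1801]]
```

View pics/comb.png

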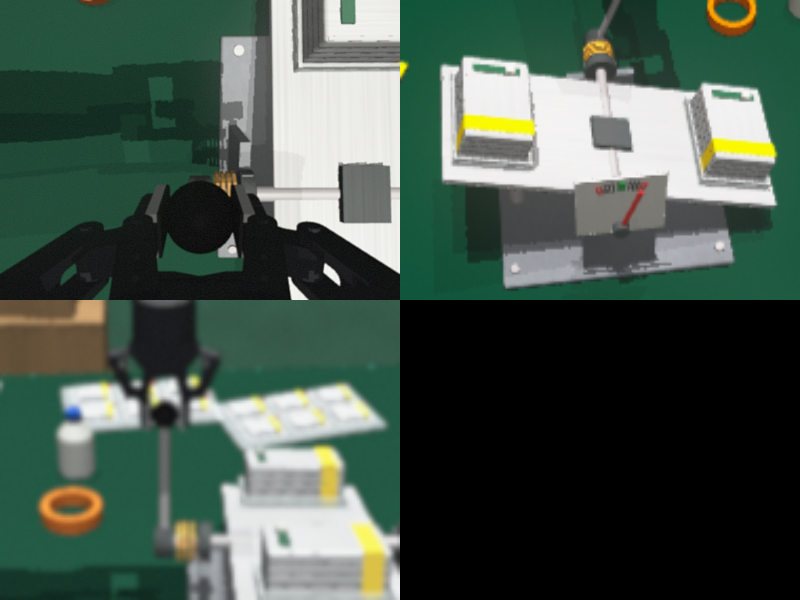

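The pinch holds: the opening is about 35 mm, with the ball between the pads and the lever upright in the side view. Next is an estimator and planner: tilt from the yellow band centroids, a linear model fit, and least-squares lever steps.

```bash
cat > c.py <<'E'
import sys,json,os
from plant import *
from h import *
I,G,k,R,LAG=.08,.57,.35,.16,.08
yaw=-.0814;X=np.array([np.cos(yaw),np.sin(yaw),0]);Y=np.array([-np.sin(yaw),np.cos(yaw),0]);Z=np.array([0,0,1.])
AX=np.array([.4755,.0310,.14])
W=((178,232),(288,348))
def cents(im):
    f=im.astype(float);w=np.minimum(f[...,1],f[...,2])-f[...,0];w=np.clip(w-50,0,80)
    o=[]
    for a,b in W:
        q=w[195:290,a:b];v,u=np.mgrid[195:290,a:b];o.append(((q*u).sum()/q.sum(),(q*v).sum()/q.sum()))
    return np.array(o)
def dk(p,th): # deck coords -> world
    return AX+p[0]*X+p[1]*(np.cos(th)*Y+np.sin(th)*Z)+p[2]*(np.cos(th)*Z-np.sin(th)*Y)
def calib(c,th=-.3,h=.055):
    pts=[]
    n=np.cos(th)*Z-np.sin(th)*Y
    for uv in c:
        o,d=ray("scene",uv);q=o+d*(((AX+h*n)-o)@n)/(d@n)-AX
        pts.append((q@X,q@(np.cos(th)*Y+np.sin(th)*Z),h))
    return np.array(pts)
GR=np.linspace(-.4,.4,161)
def theta(c,pts):
    f=[proj("scene",dk(pts[0],t))[1]-proj("scene",dk(pts[1],t))[1] for t in GR]
    return np.interp(c[0,1]-c[1,1],f,GR) if f[-1]>f[0] else np.interp(-(c[0,1]-c[1,1]),-np.array(f),GR)
def phi_meas(p): return np.arcsin(np.clip(-((p-AX)@Y)/R,-1,1))
def step(th,w,u,dt): # u=k*phi+M, exact for constant u
    l=np.sqrt((G-k)/I);e=-u/(G-k);c,s=np.cosh(l*dt),np.sinh(l*dt)
    return e+(th-e)*c+w/l*s,(th-e)*l*s+w*c
def rows(p0,ps):
    o=[]
    for p in ps: o.append((round(R*(np.sin(p)-np.sin(p0))/.12,3),round(-R*(np.cos(p)-np.cos(p0))/.12,3)));p0=p
    return o
def load():
    return json.load(open("L.json"))
def save(L): json.dump(L,open("L.json","w"))
def look(L,n=3):
    out=[]
    for _ in range(n):
        s=get_state();im=read_camera("scene")["img"];th=theta(cents(im),np.array(L["pts"]))
        L["m"].append((s["time"],th));out.append((s["time"],th,phi_meas(s["eef_pos"])))
    cv2.imwrite("pics/last.png",im)
    return out,get_state()
def moved(L,dxs,t0): # knots of commanded phi after rows sent from time t0
    p=L["cmd"][-1][1];L["cmd"].append((t0,p))
    for i,d in enumerate(dxs):
        p=float(np.arcsin(np.sin(p)+d*.12/R));L["cmd"].append((t0+.1*(i+1),p))
def phi_at(L,t):
    c=np.array(L["cmd"]);return np.interp(np.asarray(t)-LAG,c[:,0],c[:,1])
E
python3 - <<'E'
from c import *
L={"pts":calib(cents(cv2.imread("pics/scene2.png"))).tolist(),"m":[],"cmd":[(3.2,-.35)]}
print(np.array(L["pts"]),theta(cents(cv2.imread("pics/scene0.png")),np.array(L["pts"])))
o,s=look(L,3);print(np.array(o),s["time"]);L["tlast"]=s["time"];save(L)
pts=np.array(L["pts"]);print("px/rad",[ (proj("scene",dk(pts[0],t))-proj("scene",dk(pts[1],t)))[1] for t in(-.3,0,.3)])
print(rows(-.35,np.linspace(-.33,-.15,10)))
E
```

```text
[[ 0.212  -0.1918  0.055 ]
 [ 0.2125  0.1853  0.055 ]] -0.30007983248149694
[[ 3.25   -0.3    -0.3498]
 [ 3.3    -0.3    -0.3499]
 [ 3.35   -0.3    -0.3497]] 3.4
px/rad [np.float64(-10.215749790288896), np.float64(10.973203871761484), np.float64(31.08593749002324)]
[(np.float64(0.025), np.float64(-0.009)), (np.float64(0.025), np.float64(-0.008)), (np.float64(0.025), np.float64(-0.008)), (np.float64(0.026), np.float64(-0.007)), (np.float64(0.026), np.float64(-0.007)), (np.float64(0.026), np.float64(-0.006)), (np.float64(0.026), np.float64(-0.006)), (np.float64(0.026), np.float64(-0.005)), (np.float64(0.026), np.float64(-0.005)), (np.float64(0.026), np.float64(-0.004))]
```

Emit:
send_rows([
  [[0.025, -0.009, 0], [0, 0, 0]],
  [[0.025, -0.008, 0], [0, 0, 0]],
  [[0.025, -0.008, 0], [0, 0, 0]],
  [[0.026, -0.007, 0], [0, 0, 0]],
  [[0.026, -0.007, 0], [0, 0, 0]],
  [[0.026, -0.006, 0], [0, 0, 0]],
  [[0.026, -0.006, 0], [0, 0, 0]],
  [[0.026, -0.005, 0], [0, 0, 0]],
  [[0.026, -0.005, 0], [0, 0, 0]],
  [[0.026, -0.004, 0], [0, 0, 0]],
])

```text
time: 4.4
eef_pos: [0.478, 0.0544, 0.2911]
tcp_rot: [0.479, -0.52, 0.521, -0.48]
contact_force: [5.6, 1.2, 3.7]
opening: 0.408
```

Run:
```python
from c import *
L=load();moved(L,[.025]*3+[.026]*7,L["tlast"])
o,s=look(L,4);print(np.array(o),phi_at(L,[a[0] for a in o]),s["contact_force"]);L["tlast"]=s["time"];save(L)
print([(float(a),float(b)) for a,b in rows(L["cmd"][-1][1],L["cmd"][-1][1]+np.arange(1,11)*.015)])
```

```text
[[ 4.4    -0.3    -0.1474]
 [ 4.45   -0.3    -0.1452]
 [ 4.5    -0.3    -0.1464]
 [ 4.55   -0.3    -0.147 ]] [-0.1665 -0.1566 -0.1507 -0.1507] [5.1377 0.78   3.1358]
[(0.02, -0.003), (0.02, -0.003), (0.02, -0.002), (0.02, -0.002), (0.02, -0.002), (0.02, -0.001), (0.02, -0.001), (0.02, -0.001), (0.02, -0.0), (0.02, -0.0)]
```

```bash
sed -i 's/LAG=.08,.57,.35,.16,.08/&/; s/,\.16,\.08$/,.16,.01/' c.py; sed -n 4p c.py
cat > s.py <<'E'
from c import *
# usage: s.py "dx dx ..." inc
L=load();moved(L,[float(x) for x in sys.argv[1].split()],L["tlast"])
o,s=look(L,3);print(np.array(o),phi_at(L,[a[0] for a in o]),s["contact_force"]);L["tlast"]=s["time"];save(L)
c=L["cmd"][-1][1];print([(float(a),float(b)) for a,b in rows(c,c+np.arange(1,11)*float(sys.argv[2]))])
E
```

```text
I,G,k,R,LAG=.08,.57,.35,.16,.01
```

Emit:
send_rows([
  [[0.02, -0.003, 0], [0, 0, 0]],
  [[0.02, -0.003, 0], [0, 0, 0]],
  [[0.02, -0.002, 0], [0, 0, 0]],
  [[0.02, -0.002, 0], [0, 0, 0]],
  [[0.02, -0.002, 0], [0, 0, 0]],
  [[0.02, -0.001, 0], [0, 0, 0]],
])

```text
time: 5.2
eef_pos: [0.4768, 0.04, 0.2923]
tcp_rot: [0.479, -0.52, 0.521, -0.48]
contact_force: [6.7, 0.4, 3.4]
opening: 0.404
```

```bash
python3 s.py ".02 .02 .02 .02 .02 .02" .015
```

```text
[[ 5.2    -0.3    -0.0566]
 [ 5.25   -0.3    -0.0551]
 [ 5.3    -0.3    -0.056 ]] [-0.0617 -0.0602 -0.0602] [6.2744 1.7944 3.114 ]
[(0.02, -0.001), (0.02, -0.001), (0.02, -0.0), (0.02, -0.0), (0.02, 0.0), (0.02, 0.0), (0.02, 0.001), (0.02, 0.001), (0.02, 0.001), (0.02, 0.002)]
```

Emit:
send_rows([
  [[0.02, -0.001, 0], [0, 0, 0]],
  [[0.02, -0.001, 0], [0, 0, 0]],
  [[0.02, 0, 0], [0, 0, 0]],
  [[0.02, 0, 0], [0, 0, 0]],
  [[0.02, 0, 0], [0, 0, 0]],
  [[0.02, 0, 0], [0, 0, 0]],
  [[0.02, 0.001, 0], [0, 0, 0]],
])

```text
time: 6.05
eef_pos: [0.4755, 0.0232, 0.2922]
tcp_rot: [0.479, -0.52, 0.521, -0.48]
contact_force: [7.0, -0.2, 2.0]
opening: 0.403
```

```bash
python3 s.py ".02 .02 .02 .02 .02 .02 .02" .012
```

```text
[[ 6.05   -0.3     0.0483]
 [ 6.1    -0.3     0.0501]
 [ 6.15   -0.3     0.049 ]] [0.0434 0.0449 0.0449] [7.1788 1.444  2.0758]
[(0.016, 0.001), (0.016, 0.001), (0.016, 0.001), (0.016, 0.001), (0.016, 0.002), (0.016, 0.002), (0.016, 0.002), (0.016, 0.002), (0.016, 0.002), (0.016, 0.003)]
```

Emit:
send_rows([
  [[0.016, 0.001, 0], [0, 0, 0]],
  [[0.016, 0.001, 0], [0, 0, 0]],
  [[0.016, 0.001, 0], [0, 0, 0]],
  [[0.016, 0.001, 0], [0, 0, 0]],
  [[0.016, 0.002, 0], [0, 0, 0]],
  [[0.016, 0.002, 0], [0, 0, 0]],
  [[0.016, 0.002, 0], [0, 0, 0]],
])

```text
time: 6.9
eef_pos: [0.4745, 0.0099, 0.2909]
tcp_rot: [0.478, -0.52, 0.521, -0.48]
contact_force: [7.6, 1.0, 1.4]
opening: 0.402
```

```bash
python3 s.py ".016 .016 .016 .016 .016 .016 .016" .012
cat > mpc.py <<'E'
from c import *
# mpc.py "dx..." fit_from target T nrows : fit th,w,M on samples since fit_from, plan to reach target in T s
def predict(L,t0,x0,w0,M,ts):
    th,w,t,o=x0,w0,t0,[]
    for tt in ts:
        n=max(int(round((tt-t)/.01)),0)
        for i in range(n):
            th,w=step(th,w,k*phi_at(L,t+.005)+M,.01);t+=.01
        o.append(th)
    return np.array(o),w
def main(seq,tf,target,T,nr,nl=4):
    L=load()
    if seq: moved(L,seq,L["tlast"])
    o,s=look(L,nl);now=s["time"];L["tlast"]=now
    m=np.array([q for q in L["m"] if q[0]>=tf-1e-6]);t0=m[0,0];ts=np.append(m[:,0],now)
    f=lambda x:predict(L,t0,*x,ts)[0]
    z=np.zeros(3);b=f(z);A=np.array([f(e)-b for e in np.eye(3)]).T
    Mp=L.get("M",[0,.05]) # prior on M, sigma
    sg=.002;Aa=np.vstack([A[:-1]/sg,[0,0,1/Mp[1]]]);ya=np.append((m[:,1]-b[:-1])/sg,Mp[0]/Mp[1])
    x=np.linalg.lstsq(Aa,ya,rcond=None)[0];C=np.linalg.inv(Aa.T@Aa)
    pr,w=predict(L,t0,*x,ts);print("last meas",[(round(a,2),round(b,4),round(c,4)) for a,b,c in o])
    print("resid",(m[:,1]-pr[:-1])[-10:],"M",x[2],"+-",C[2,2]**.5)
    th,M=pr[-1],x[2];print("t %.2f th %.4f w %.4f cmdphi %.4f F %s"%(now,th,w,L["cmd"][-1][1],s["contact_force"]))
    L["Mhat"]=M;save(L)
    N=max(25,int(T*10)+10);c0=L["cmd"][-1][1]
    def sim(d):
        a,b_,p,o=th,w,c0,[]
        for q in d:
            a,b_=step(a,b_,k*(p+q/2)+M,.1);p+=q;o.append((a,b_))
        return np.array(o)
    z=np.zeros(N);b=sim(z);A=np.array([sim(e)-b for e in np.eye(N)]) # N,N,2
    tt=np.arange(1,N+1)*.1;u=np.clip(tt/T,0,1);sm=u*u*u*(10-15*u+6*u*u);ref=th+(target-th)*sm
    # quintic start with w
    ref=ref+w*tt*(1-u)**3
    wt=np.where(u>=1,20.,6.)
    Aa=np.vstack([(A[:,:,0].T*wt[:,None]),A[:,-1,1][None]*20,np.eye(N)*1.5])
    ya=np.concatenate([(ref-b[:,0])*wt,[-b[-1,1]*20],np.zeros(N)])
    d=np.linalg.lstsq(Aa,ya,rcond=None)[0];q=sim(d)
    print("phi",(c0+np.cumsum(d))[:nr]);print("th",q[:nr+6,0]);print("maxw",abs(q[:,1]).max(),"w",q[:nr,1])
    print([(float(a),float(b)) for a,b in rows(c0,(c0+np.cumsum(d))[:nr])])
if __name__=="__main__":
    a=sys.argv;main([float(x) for x in a[1].split()],float(a[2]),float(a[3]),float(a[4]),int(a[5]))
E
```

```text
[[ 6.9    -0.3     0.1323]
 [ 6.95   -0.3     0.1336]
 [ 7.     -0.3     0.1329]] [0.128  0.1292 0.1292] [7.2512 0.2436 2.0208]
[(0.016, 0.002), (0.016, 0.002), (0.016, 0.003), (0.016, 0.003), (0.016, 0.003), (0.016, 0.003), (0.016, 0.003), (0.016, 0.003), (0.016, 0.004), (0.016, 0.004)]
```

Emit:
send_rows([
  [[0.016, 0.002, 0], [0, 0, 0]],
  [[0.016, 0.002, 0], [0, 0, 0]],
  [[0.016, 0.003, 0], [0, 0, 0]],
  [[0.016, 0.003, 0], [0, 0, 0]],
  [[0.016, 0.003, 0], [0, 0, 0]],
  [[0.016, 0.003, 0], [0, 0, 0]],
])

```text
time: 7.65
eef_pos: [0.4736, -0.0015, 0.289]
tcp_rot: [0.478, -0.52, 0.521, -0.48]
contact_force: [7.6, 0.1, 2.9]
opening: 0.408
```

```bash
python3 s.py ".016 .016 .016 .016 .016 .016" .012
```

```text
[[ 7.65   -0.3     0.205 ]
 [ 7.7    -0.3     0.2064]
 [ 7.75   -0.3     0.2058]] [0.201  0.2022 0.2022] [7.6048 0.9478 2.1286]
[(0.016, 0.003), (0.016, 0.003), (0.016, 0.004), (0.016, 0.004), (0.015, 0.004), (0.015, 0.004), (0.015, 0.004), (0.015, 0.005), (0.015, 0.005), (0.015, 0.005)]
```

Emit:
send_rows([
  [[0.016, 0.003, 0], [0, 0, 0]],
  [[0.016, 0.003, 0], [0, 0, 0]],
  [[0.016, 0.004, 0], [0, 0, 0]],
  [[0.016, 0.004, 0], [0, 0, 0]],
  [[0.015, 0.004, 0], [0, 0, 0]],
  [[0.015, 0.004, 0], [0, 0, 0]],
])

```text
time: 8.4
eef_pos: [0.4727, -0.0127, 0.2864]
tcp_rot: [0.478, -0.52, 0.521, -0.48]
contact_force: [7.5, 0.5, 1.3]
opening: 0.407
```

```bash
python3 s.py ".016 .016 .016 .016 .015 .015" .012
```

```text
[[ 8.4    -0.3     0.2774]
 [ 8.45   -0.3     0.2786]
 [ 8.5    -0.3     0.278 ]] [0.2736 0.2748 0.2748] [8.2069 1.0839 2.6603]
[(0.015, 0.004), (0.015, 0.005), (0.015, 0.005), (0.015, 0.005), (0.015, 0.005), (0.015, 0.005), (0.015, 0.006), (0.015, 0.006), (0.015, 0.006), (0.015, 0.006)]
```

Emit:
send_rows([
  [[0.015, 0.004, 0], [0, 0, 0]],
  [[0.015, 0.005, 0], [0, 0, 0]],
  [[0.015, 0.005, 0], [0, 0, 0]],
  [[0.015, 0.005, 0], [0, 0, 0]],
  [[0.015, 0.005, 0], [0, 0, 0]],
  [[0.015, 0.005, 0], [0, 0, 0]],
])

```text
time: 9.15
eef_pos: [0.4719, -0.0235, 0.283]
tcp_rot: [0.478, -0.52, 0.521, -0.48]
contact_force: [8.0, 0.7, 1.6]
opening: 0.403
```

```bash
python3 s.py ".015 .015 .015 .015 .015 .015" .012
```

```text
[[ 9.15   -0.3     0.3483]
 [ 9.2    -0.3     0.3495]
 [ 9.25   -0.3     0.3488]] [0.3445 0.3457 0.3457] [7.5875 1.4789 1.6423]
[(0.015, 0.006), (0.015, 0.006), (0.015, 0.006), (0.015, 0.006), (0.015, 0.006), (0.015, 0.006), (0.015, 0.007), (0.015, 0.007), (0.014, 0.007), (0.014, 0.007)]
```

Emit:
send_rows([
  [[0.015, 0.006, 0], [0, 0, 0]],
  [[0.015, 0.006, 0], [0, 0, 0]],
  [[0.015, 0.006, 0], [0, 0, 0]],
  [[0.015, 0.006, 0], [0, 0, 0]],
  [[0.015, 0.006, 0], [0, 0, 0]],
  [[0.015, 0.006, 0], [0, 0, 0]],
])

```text
time: 9.9
eef_pos: [0.4711, -0.0342, 0.2788]
tcp_rot: [0.478, -0.519, 0.521, -0.48]
contact_force: [8.6, 1.0, 1.3]
opening: 0.402
```

```bash
python3 s.py ".015 .015 .015 .015 .015 .015" .012
```

```text
[[ 9.9    -0.2999  0.421 ]
 [ 9.95   -0.2999  0.4224]
 [10.     -0.2997  0.4217]] [0.4172 0.4185 0.4185] [8.4838 0.0645 1.9769]
[(0.015, 0.007), (0.014, 0.007), (0.014, 0.007), (0.014, 0.007), (0.014, 0.007), (0.014, 0.007), (0.014, 0.008), (0.014, 0.008), (0.014, 0.008), (0.014, 0.008)]
```

Lift-off starts at φ≈0.42, so the bias is about −0.08 N m. Handing over to the planner.

```bash
python3 - <<'E'
from c import *
L=load();L["M"]=[-.08,.006];save(L)
E
python3 mpc.py "" 9.95 0 3.0 6
```

```text
last meas [(10.05, np.float64(-0.2995), np.float64(0.4212)), (10.1, np.float64(-0.2993), np.float64(0.4209)), (10.15, np.float64(-0.2993), np.float64(0.4209)), (10.2, np.float64(-0.2992), np.float64(0.4208))]
resid [-0.0001 -0.      0.0001  0.0001 -0.     -0.0001] M -0.08015920983444538 +- 0.005770757892302052
t 10.25 th -0.2989 w 0.0037 cmdphi 0.4185 F [ 8.3793 -0.4465  2.5982]
phi [0.4296 0.4388 0.4456 0.4495 0.4504 0.4482]
th [-0.2984 -0.2973 -0.2953 -0.2919 -0.2869 -0.2802 -0.2716 -0.2611 -0.2489
 -0.235  -0.2196 -0.203 ]
maxw 0.18653103750140088 w [0.0069 0.0147 0.0265 0.0413 0.0583 0.0767]
[(0.014, 0.006), (0.011, 0.005), (0.008, 0.004), (0.005, 0.002), (0.001, 0.001), (-0.003, -0.001)]
```

Emit:
send_rows([
  [[0.014, 0.006, 0], [0, 0, 0]],
  [[0.011, 0.005, 0], [0, 0, 0]],
  [[0.008, 0.004, 0], [0, 0, 0]],
  [[0.005, 0.002, 0], [0, 0, 0]],
  [[0.001, 0.001, 0], [0, 0, 0]],
  [[-0.003, -0.001, 0], [0, 0, 0]],
])

```text
time: 10.85
eef_pos: [0.4708, -0.0386, 0.2769]
tcp_rot: [0.478, -0.519, 0.521, -0.48]
contact_force: [7.4, 1.3, 2.2]
opening: 0.4
```

```bash
sed -i 's/sg=.002/sg=.0007/' mpc.py; python3 mpc.py ".014 .011 .008 .005 .001 -.003" 9.95 0 2.4 6
```

```text
last meas [(10.85, np.float64(-0.2784), np.float64(0.4509)), (10.9, np.float64(-0.2749), np.float64(0.4504)), (10.95, np.float64(-0.2704), np.float64(0.4503)), (11.0, np.float64(-0.2653), np.float64(0.4505))]
resid [ 0.0001  0.0001  0.0001  0.     -0.0002 -0.0003  0.0007 -0.     -0.0002
 -0.0003] M -0.08019317555468046 +- 0.0006471766038593922
t 11.05 th -0.2592 w 0.1219 cmdphi 0.4482 F [8.2415 0.8654 1.9473]
phi [0.3634 0.3325 0.334  0.3504 0.3691 0.3822]
th [-0.2467 -0.2344 -0.2238 -0.2145 -0.2058 -0.1967 -0.1865 -0.1745 -0.1608
 -0.1456 -0.1291 -0.1119]
maxw 0.17407304309299035 w [0.1297 0.1155 0.0981 0.0874 0.0867 0.0954]
[(-0.104, -0.045), (-0.039, -0.014), (0.002, 0.001), (0.021, 0.007), (0.023, 0.009), (0.016, 0.006)]
```

```bash
sed -i 's/ref=ref+w\*tt\*(1-u)\*\*3/ref=ref+T*w*(u-6*u**3+8*u**4-3*u**5)/; s/main(\[float(x) for x in a\[1\].split()\],float(a\[2\]),float(a\[3\]),float(a\[4\]),int(a\[5\]))/main([float(x) for x in a[1].split()],float(a[2]),float(a[3]),float(a[4]),int(a[5]),int(a[6]) if len(a)>6 else 3)/' mpc.py; sed -i 's/    cv2.imwrite("pics\/last.png",im)/    if n: cv2.imwrite("pics\/last.png",im)/' c.py
python3 mpc.py "" 9.95 0 2.4 6 0
```

```text
last meas []
resid [ 0.0001  0.0001  0.0001  0.     -0.0002 -0.0003  0.0007 -0.     -0.0002
 -0.0003] M -0.08019317555468046 +- 0.0006471766038593922
t 11.05 th -0.2592 w 0.1219 cmdphi 0.4482 F [8.2415 0.8654 1.9473]
phi [0.3993 0.374  0.363  0.3587 0.3558 0.3509]
th [-0.2463 -0.2324 -0.2184 -0.2045 -0.1905 -0.1763 -0.1616 -0.1464 -0.1309
 -0.1151 -0.0995 -0.0842]
maxw 0.15822050418567093 w [0.1375 0.1406 0.1396 0.1391 0.1408 0.1447]
[(-0.059, -0.027), (-0.031, -0.013), (-0.014, -0.005), (-0.005, -0.002), (-0.004, -0.001), (-0.006, -0.002)]
```

Emit:
send_rows([
  [[-0.059, -0.027, 0], [0, 0, 0]],
  [[-0.031, -0.013, 0], [0, 0, 0]],
  [[-0.014, -0.005, 0], [0, 0, 0]],
  [[-0.005, -0.002, 0], [0, 0, 0]],
  [[-0.004, -0.001, 0], [0, 0, 0]],
  [[-0.006, -0.002, 0], [0, 0, 0]],
])

```text
time: 11.65
eef_pos: [0.4718, -0.0245, 0.2824]
tcp_rot: [0.479, -0.519, 0.521, -0.48]
contact_force: [8.1, -1.0, 0.7]
opening: 0.402
```

```bash
python3 mpc.py "-.059 -.031 -.014 -.005 -.004 -.006" 9.95 0 1.7 6
```

```text
last meas [(11.65, np.float64(-0.2077), np.float64(0.3549)), (11.7, np.float64(-0.2041), np.float64(0.3545)), (11.75, np.float64(-0.2005), np.float64(0.355))]
resid [-0.0008 -0.0018 -0.0026 -0.0002 -0.      0.0008  0.0018 -0.0005 -0.0003
  0.0002] M -0.08421463247904787 +- 0.0001502981724933746
t 11.80 th -0.1977 w 0.0583 cmdphi 0.3513 F [ 8.4973 -0.5955  0.8991]
phi [0.3935 0.4135 0.4162 0.4056 0.3851 0.3578]
th [-0.1917 -0.1845 -0.175  -0.1627 -0.1479 -0.1308 -0.1122 -0.0931 -0.0741
 -0.0563 -0.0404 -0.0271]
maxw 0.19332562720251326 w [0.0624 0.0819 0.1086 0.1366 0.1616 0.1804]
[(0.052, 0.02), (0.025, 0.01), (0.003, 0.001), (-0.013, -0.006), (-0.025, -0.011), (-0.034, -0.013)]
```

```bash
python3 - <<'E'
from c import *
L=load();L["M"]=[-.082,.01];save(L)
E
python3 mpc.py "" 10.85 0 2.2 5 0
```

```text
last meas []
resid [-0.0002 -0.0004  0.0001  0.0008 -0.0008 -0.0002  0.0007] M -0.08610957886869446 +- 0.0012336577324828257
t 11.80 th -0.1988 w 0.0469 cmdphi 0.3513 F [ 8.4973 -0.5955  0.8991]
phi [0.3814 0.3964 0.4004 0.3967 0.3877]
th [-0.1942 -0.1892 -0.1829 -0.1749 -0.1653 -0.154  -0.1413 -0.1276 -0.113
 -0.0981 -0.0831]
maxw 0.15095492898163076 w [0.0455 0.0552 0.0707 0.0882 0.1053]
[(0.037, 0.014), (0.019, 0.008), (0.005, 0.002), (-0.005, -0.002), (-0.011, -0.005)]
```

```bash
cat > ident.py <<'E'
import c,mpc,sys
from c import *
from scipy.optimize import least_squares
L=load();m=np.array([q for q in L["m"] if q[0]>=float(sys.argv[1])-1e-6])
def f(x):
    for M_ in(c,): M_.I,M_.G=.08*x[3],.57*x[4]
    mpc.LAG=0;c.LAG=.03*x[5]
    return np.r_[(mpc.predict(L,m[0,0],x[0],x[1],x[2],m[:,0])[0]-m[:,1])/.0003,(x[3]-1)/.1,(x[4]-1)/.06,(x[5]-.5)/.7]
r=least_squares(f,[m[0,1],.0,-.082,1,1,.3],diff_step=1e-4,x_scale=[.01,.01,.01,.1,.1,1]);print(r.x,(r.fun*.0003)[:-3],r.cost)
E
python3 ident.py 9.95
```

```text
[-0.3     0.0045 -0.0897  1.1401  0.9471 -2.3437] [-0.0001 -0.0001 -0.0001 -0.      0.0002  0.0003 -0.0001  0.0003 -0.
 -0.0004  0.0004  0.0001 -0.0004] 13.50413237306797
```

```bash
sed -i 's/^I,G,k,R,LAG=.*/I,G,k,R,LAG=.0905,.542,.35,.16,-.06/' c.py; sed -i 's/k\*(p+q\/2)+M/k*(p+q)+M/' mpc.py
python3 - <<'E'
from c import *
L=load();L["M"]=[-.089,.004];save(L)
E
python3 mpc.py "" 9.95 0 2.0 5 0
```

```text
last meas []
resid [-0.0001 -0.0004 -0.0005  0.0001 -0.0002  0.0001  0.0006 -0.0004 -0.0001
  0.0004] M -0.08944596986358 +- 0.00015579364719588374
t 11.80 th -0.1979 w 0.0581 cmdphi 0.3513 F [ 8.4973 -0.5955  0.8991]
phi [0.374  0.3881 0.3946 0.3944 0.3882]
th [-0.1919 -0.1851 -0.1769 -0.1672 -0.1557 -0.1426 -0.1282 -0.1127 -0.0968
 -0.0807 -0.0652]
maxw 0.16166992983462938 w [0.0626 0.0738 0.0892 0.1064 0.1234]
[(0.028, 0.011), (0.017, 0.007), (0.008, 0.003), (-0.0, -0.0), (-0.008, -0.003)]
```

Emit:
send_rows([
  [[0.028, 0.011, 0], [0, 0, 0]],
  [[0.017, 0.007, 0], [0, 0, 0]],
  [[0.008, 0.003, 0], [0, 0, 0]],
  [[0, 0, 0], [0, 0, 0]],
  [[-0.008, -0.003, 0], [0, 0, 0]],
])

```text
time: 12.3
eef_pos: [0.4714, -0.03, 0.2804]
tcp_rot: [0.478, -0.519, 0.521, -0.48]
contact_force: [7.5, -0.5, 1.7]
opening: 0.405
```

```bash
python3 mpc.py ".028 .017 .008 0 -.008" 10.85 0 1.6 5; python3 ident.py 9.95
```

```text
last meas [(12.3, np.float64(-0.161), np.float64(0.3919)), (12.35, np.float64(-0.1597), np.float64(0.3908)), (12.4, np.float64(-0.1591), np.float64(0.391))]
resid [ 0.0007 -0.0002 -0.0003 -0.0002 -0.0011 -0.0004  0.0005  0.0043  0.0007
 -0.004 ] M -0.09173200773927719 +- 0.0002206727190346431
t 12.45 th -0.1494 w 0.1179 cmdphi 0.3875 F [7.8324 0.6041 2.3097]
phi [0.3636 0.3469 0.3343 0.323  0.311 ]
th [-0.1372 -0.1243 -0.111  -0.0975 -0.0839 -0.0704 -0.0574 -0.0452 -0.034
 -0.0242 -0.0161]
maxw 0.13619728541318088 w [0.1267 0.1318 0.1348 0.1362 0.1359]
[(-0.03, -0.012), (-0.021, -0.008), (-0.016, -0.006), (-0.014, -0.005), (-0.015, -0.005)]
[-0.2996 -0.0019 -0.1124  1.6562  0.788  -0.6988] [ 0.0003  0.     -0.0002 -0.0002 -0.      0.0001  0.0003  0.0005 -0.0001
 -0.001   0.0005  0.0005  0.0002 -0.0032 -0.0005  0.003 ] 148.01466752471177
```

Run:
```python
import cv2;from c import *
im=cv2.imread("pics/last.png");print(cents(im),cents(cv2.imread("pics/scene2.png")))
cv2.imwrite("pics/v7.png",cv2.resize(im[170:310,165:355],(760,560),interpolation=2))
```

```text
[[202.2099 238.5769]
 [321.7414 238.8413]] [[204.9903 233.8498]
 [319.8969 244.0655]]
```

View pics/v7.png

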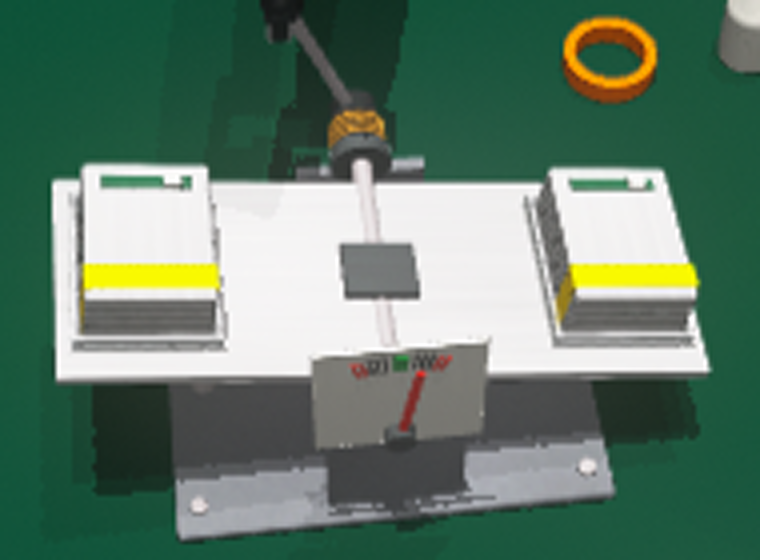

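The band edges are nearly parallel to the pixel rows here, so the centroid is quantised by about 0.005 rad. I'll add the side view of the near pack and weight the samples accordingly.

```bash
python3 - <<'E'
s=open("c.py").read()
a=s.index("def look");b=s.index("def moved")
s=s[:a]+'''def cside(im):
    f=im.astype(float);w=np.minimum(f[...,1],f[...,2])-f[...,0];w=np.clip(w-50,0,80)
    q=w[193:262,292:335];v,u=np.mgrid[193:262,292:335];return np.array(((q*u).sum()/q.sum(),(q*v).sum()/q.sum()))
S0=cside(cv2.imread("pics/side0.png"));n_=np.cos(.3)*Z+np.sin(.3)*Y
_o,_d=ray("side",S0);_q=_o+_d*((AX+.055*n_-_o)@n_)/(_d@n_)-AX
SP=(_q@X,_q@(np.cos(.3)*Y-np.sin(.3)*Z),.055)
SV=np.array([proj("side",dk(SP,t))[1] for t in GR])
def thside(im): return float(np.interp(cside(im)[1],SV,GR))
def look(L,n=4):
    out=[]
    for i in range(n):
        t=get_state()["time"];nm="scene" if i%2==0 else "side";im=read_camera(nm)["img"]
        th=theta(cents(im),np.array(L["pts"])) if nm=="scene" else thside(im)
        L["m"].append((t,th));out.append((t,th,phi_meas(get_state()["eef_pos"])))
        cv2.imwrite("pics/last_%s.png"%nm,im)
    return out,get_state()
'''+s[b:]
open("c.py","w").write(s)
E
sed -i 's/sg=.0007/sg=.003/; s/else 3)/else 4)/' mpc.py
cat > cmp.py <<'E'
import c,mpc
from c import *
L=load();m=np.array([q for q in L["m"] if q[0]>=9.95-1e-6])
for I_,G_,lag in((.08,.57,-.03),(.08,.57,-.06),(.085,.57,-.06),(.0905,.542,-.06),(.08,.55,-.05),(.085,.55,-.05)):
    c.I,c.G,c.LAG=I_,G_,lag
    f=lambda x:mpc.predict(L,m[0,0],*x,m[:,0])[0]
    b=f(np.zeros(3));A=np.array([f(e)-b for e in np.eye(3)]).T;x=np.linalg.lstsq(A,m[:,1]-b,rcond=None)[0];r=m[:,1]-b-A@x
    print(I_,G_,lag,x,"rms",r.std(),r[-8:])
E
python3 -c "
from c import *
print(S0,SP,SV[[20,80,140]])"; python3 cmp.py
```

```text
[309.3823 210.0722] (np.float64(0.2199998162808191), np.float64(-0.23395470732362628), 0.055) [210.0722 233.3964 252.7966]
0.08 0.57 -0.03 [-0.3022  0.0266 -0.0842] rms 0.002255338807744347 [-0.0009 -0.0002  0.001   0.0017  0.0027  0.0046  0.0002 -0.0054]
0.08 0.57 -0.06 [-0.3018  0.0224 -0.0838] rms 0.0024710501736053326 [-0.0017 -0.0011  0.0016  0.0025  0.0036  0.0046  0.     -0.0058]
0.085 0.57 -0.06 [-0.3019  0.0222 -0.0836] rms 0.00257810271053479 [-0.0019 -0.0013  0.002   0.0029  0.0039  0.0044 -0.0001 -0.0058]
0.0905 0.542 -0.06 [-0.301   0.0134 -0.0903] rms 0.002002170257594688 [-0.0013 -0.0007  0.001   0.0018  0.0027  0.0041  0.0001 -0.0051]
0.08 0.55 -0.05 [-0.3012  0.017  -0.0888] rms 0.0019163304529183516 [-0.0008 -0.0003  0.0002  0.0011  0.0021  0.0045  0.0003 -0.005 ]
0.085 0.55 -0.05 [-0.3013  0.017  -0.0887] rms 0.001997654881492986 [-0.001  -0.0005  0.0007  0.0015  0.0024  0.0044  0.0002 -0.0051]
```

```bash
sed -i 's/^I,G,k,R,LAG=.*/I,G,k,R,LAG=.083,.55,.35,.16,-.05/' c.py
python3 - <<'E'
from c import *
L=load();L["M"]=[-.086,.005];save(L)
E
python3 mpc.py "" 10.85 0 1.8 5 2
```

```text
last meas [(12.45, np.float64(-0.1557), np.float64(0.3912)), (12.5, -0.1967, np.float64(0.3914))]
resid [-0.0004 -0.0012 -0.0057 -0.0046 -0.0031  0.0144  0.0127  0.01    0.01
 -0.0347] M -0.0939111682948597 +- 0.0007979875965397467
t 12.55 th -0.1579 w 0.0831 cmdphi 0.3875 F [8.055 0.083 1.489]
phi [0.3757 0.3686 0.3634 0.3578 0.3502]
th [-0.1492 -0.1397 -0.1295 -0.1185 -0.1067 -0.0943 -0.0814 -0.0684 -0.0556
 -0.0435 -0.0325]
maxw 0.13071738081997972 w [0.0914 0.0988 0.1064 0.1143 0.1217]
[(-0.015, -0.006), (-0.009, -0.003), (-0.006, -0.002), (-0.007, -0.003), (-0.01, -0.004)]
```

```bash
sed -i 's/nm="scene" if i%2==0 else "side"/nm="scene"/' c.py
python3 - <<'E'
from c import *
L=load();L["m"]=[q for q in L["m"] if abs(q[0]-12.5)>1e-3];save(L)
im=cv2.imread("pics/last_side.png");s0=cv2.imread("pics/side0.png");print(cside(im),S0)
cv2.imwrite("pics/v8.png",np.hstack([cv2.resize(x[150:270,230:340],(390,420),interpolation=2) for x in(s0,im)]))
E
python3 mpc.py "" 10.85 0 1.8 5 0
```

```text
[308.6631 218.3643] [309.3823 210.0722]
last meas []
resid [-0.0001 -0.0002 -0.0002 -0.0015 -0.0007  0.0004  0.0061  0.0025 -0.0022
 -0.0044] M -0.09022923126387809 +- 0.0008395829011140389
t 12.55 th -0.1385 w 0.1380 cmdphi 0.3875 F [8.055 0.083 1.489]
phi [0.3466 0.3195 0.3021 0.2906 0.282 ]
th [-0.1244 -0.1102 -0.0963 -0.0832 -0.0709 -0.0594 -0.0488 -0.0391 -0.0304
 -0.0228 -0.0164]
maxw 0.14378719908450502 w [0.1438 0.1416 0.1354 0.1276 0.1193]
[(-0.051, -0.02), (-0.034, -0.012), (-0.022, -0.007), (-0.015, -0.004), (-0.011, -0.003)]
```

View pics/v8.png

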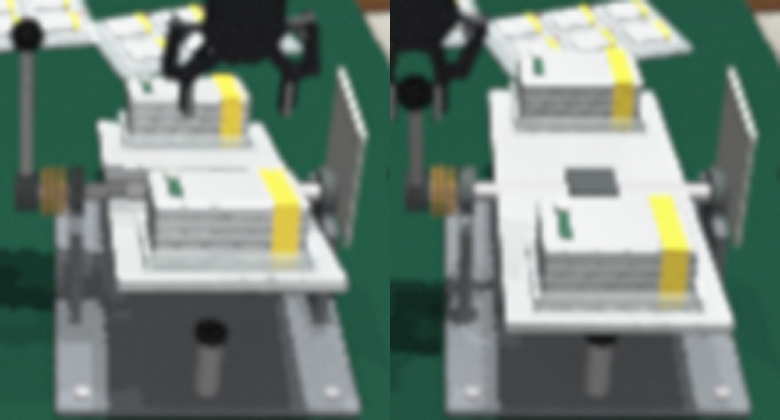

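Side view: the near pack's band has dropped consistently with θ≈−0.15, but its centroid is biased by the changing face visibility, so I'll use the scene view only. I'll take a short, moderate step and re-measure.

Emit:
send_rows([
  [[-0.035, -0.014, 0], [0, 0, 0]],
  [[-0.022, -0.008, 0], [0, 0, 0]],
  [[-0.015, -0.005, 0], [0, 0, 0]],
])

```text
time: 12.85
eef_pos: [0.4721, -0.0213, 0.2835]
tcp_rot: [0.479, -0.519, 0.521, -0.48]
contact_force: [8.5, -0.8, 0.1]
opening: 0.402
```

```bash
python3 mpc.py "-.035 -.022 -.015" 10.85 0 1.8 5 3; python3 cmp.py
```

```text
last meas [(12.85, np.float64(-0.0919), np.float64(0.3327)), (12.9, np.float64(-0.0849), np.float64(0.3336)), (12.95, np.float64(-0.0771), np.float64(0.3342))]
resid [-0.0015 -0.0007  0.0004  0.006   0.0024 -0.0022 -0.0044  0.0011 -0.0001
 -0.0008] M -0.09024059877178021 +- 0.00048194461210722113
t 13.00 th -0.0676 w 0.1788 cmdphi 0.3298 F [ 8.087  -0.6713  0.5371]
phi [0.2809 0.2445 0.2187 0.202  0.1928]
th [-0.0499 -0.0333 -0.0186 -0.0063  0.0032  0.0101  0.0143  0.0163  0.0164
  0.0151  0.0129]
maxw 0.17442365446636449 w [0.1744 0.1588 0.1361 0.1096 0.0819]
[(-0.062, -0.02), (-0.047, -0.013), (-0.033, -0.008), (-0.022, -0.005), (-0.012, -0.002)]
0.08 0.57 -0.03 [-0.3035  0.036  -0.0852] rms 0.0034541670422235534 [ 0.0021  0.0096  0.006   0.0013 -0.001   0.0002 -0.002  -0.0038]
0.08 0.57 -0.06 [-0.3032  0.0322 -0.0849] rms 0.003683162799532867 [ 0.0031  0.0099  0.0062  0.0013 -0.0011  0.     -0.0021 -0.0039]
0.085 0.57 -0.06 [-0.3031  0.0311 -0.0846] rms 0.003574272879175785 [ 0.0035  0.0094  0.0056  0.0008 -0.0017  0.0001 -0.0019 -0.0035]
0.0905 0.542 -0.06 [-0.3015  0.0163 -0.0907] rms 0.0023472969160916977 [ 0.0028  0.0064  0.0027 -0.0021 -0.0045  0.0007 -0.0005 -0.0011]
0.08 0.55 -0.05 [-0.302   0.0227 -0.0895] rms 0.0025944747875905204 [ 0.0019  0.008   0.0043 -0.0004 -0.0028  0.0004 -0.0012 -0.0023]
0.085 0.55 -0.05 [-0.302   0.022  -0.0892] rms 0.0025465958544210582 [ 0.0023  0.0075  0.0038 -0.0009 -0.0033  0.0005 -0.001  -0.002 ]
```

Emit:
send_rows([
  [[-0.062, -0.02, 0], [0, 0, 0]],
  [[-0.047, -0.013, 0], [0, 0, 0]],
  [[-0.033, -0.008, 0], [0, 0, 0]],
  [[-0.022, -0.005, 0], [0, 0, 0]],
])

```text
time: 13.4
eef_pos: [0.4736, -0.0017, 0.2886]
tcp_rot: [0.479, -0.519, 0.521, -0.479]
contact_force: [7.7, -0.8, -0.5]
opening: 0.404
```

```bash
python3 mpc.py "-.062 -.047 -.033 -.022" 11.6 0 1.0 5 2
```

```text
last meas [(13.4, np.float64(-0.0125), np.float64(0.2052)), (13.45, np.float64(-0.0084), np.float64(0.2064))]
resid [ 0.0006  0.0051  0.0016 -0.0031 -0.0052  0.0017  0.0007  0.0004 -0.0002
 -0.0004] M -0.09110963385870091 +- 0.0005678300351996208
t 13.50 th -0.0042 w 0.0685 cmdphi 0.2022 F [ 8.9969 -0.0011 -0.7159]
phi [0.2103 0.2147 0.2184 0.224  0.2322]
th [ 0.0016  0.0054  0.0074  0.008   0.0075  0.0061  0.0044  0.0027  0.0013
  0.0004 -0.0001]
maxw 0.04716092489394047 w [ 0.0472  0.0288  0.0127 -0.0007 -0.0107]
[(0.011, 0.002), (0.006, 0.001), (0.005, 0.001), (0.007, 0.002), (0.011, 0.002)]
```

Emit:
send_rows([
  [[0.011, 0.002, 0], [0, 0, 0]],
  [[0.006, 0.001, 0], [0, 0, 0]],
  [[0.005, 0.001, 0], [0, 0, 0]],
  [[0.007, 0.002, 0], [0, 0, 0]],
  [[0.011, 0.002, 0], [0, 0, 0]],
])

```text
time: 14.0
eef_pos: [0.4731, -0.0067, 0.2876]
tcp_rot: [0.479, -0.519, 0.521, -0.479]
contact_force: [7.9, -0.2, -1.0]
opening: 0.402
```

```bash
python3 mpc.py ".011 .006 .005 .007 .011" 12.4 0 1.0 6 3
```

```text
last meas [(14.0, np.float64(0.0006), np.float64(0.2393)), (14.05, np.float64(-0.0001), np.float64(0.2388)), (14.1, np.float64(-0.0012), np.float64(0.2385))]
resid [ 0.0009 -0.002   0.0016  0.0005  0.     -0.0002 -0.0002 -0.0009 -0.0001
  0.0007] M -0.09252061349813509 +- 0.0007275306582529211
t 14.15 th -0.0041 w -0.0478 cmdphi 0.2330 F [ 8.6927 -0.7524  0.1569]
phi [0.2844 0.3104 0.3174 0.3114 0.2978 0.2813]
th [-0.0085 -0.0118 -0.0132 -0.0128 -0.011  -0.0085 -0.0057 -0.0033 -0.0014
 -0.0003  0.0002  0.0003]
maxw 0.04085279203772823 w [-0.0409 -0.0239 -0.0046  0.0121  0.0233  0.0281]
[(0.066, 0.018), (0.033, 0.01), (0.009, 0.003), (-0.008, -0.002), (-0.017, -0.005), (-0.021, -0.006)]
```

Emit:
send_rows([
  [[0.052, 0.014, 0], [0, 0, 0]],
  [[0.024, 0.007, 0], [0, 0, 0]],
  [[0.006, 0.002, 0], [0, 0, 0]],
  [[-0.008, -0.002, 0], [0, 0, 0]],
  [[-0.015, -0.005, 0], [0, 0, 0]],
])

```text
time: 14.65
eef_pos: [0.4726, -0.0137, 0.2859]
tcp_rot: [0.478, -0.519, 0.521, -0.479]
contact_force: [8.6, -0.3, 0.9]
opening: 0.402
```

```bash
python3 mpc.py ".052 .024 .006 -.008 -.015" 12.8 0 1.2 6 3
```

```text
last meas [(14.65, np.float64(0.0055), np.float64(0.2815)), (14.7, np.float64(0.0077), np.float64(0.2823)), (14.75, np.float64(0.0102), np.float64(0.2827))]
resid [-0.0009 -0.0005  0.0036  0.0036 -0.0018 -0.002  -0.0023  0.0006  0.0005
  0.0004] M -0.08918588283178447 +- 0.0006042840281780415
t 14.80 th 0.0128 w 0.0617 cmdphi 0.2787 F [ 8.8923 -0.155   1.0757]
phi [0.2255 0.1956 0.1843 0.1869 0.1993 0.2171]
th [0.0185 0.0228 0.025  0.0248 0.0226 0.0189 0.0146 0.0102 0.0063 0.0033
 0.0013 0.0002]
maxw 0.05316829901086358 w [ 0.0532  0.0332  0.0093 -0.0133 -0.031  -0.0418]
[(-0.069, -0.018), (-0.039, -0.008), (-0.015, -0.003), (0.003, 0.001), (0.016, 0.003), (0.023, 0.005)]
```

```bash
sed -i 's#/.0003,#/.0015,#; s/fun\*.0003/fun*.0015/' ident.py; python3 ident.py 9.95; python3 ident.py 12.4
```

```text
[-0.3012  0.0131 -0.0908  1.0799  0.9487 -2.839 ] [-0.0013 -0.0008 -0.0005 -0.0001  0.0004  0.0007  0.0024  0.0029  0.0027
  0.0024 -0.0011 -0.0021 -0.0033 -0.0071 -0.0033  0.0016  0.0041 -0.0013
 -0.0002  0.0003 -0.0015 -0.0016  0.0032  0.0032  0.0034 -0.0006 -0.001
 -0.0014] 49.76143093609121
[-0.1605  0.1372 -0.0873  0.851   1.1076 -1.2107] [-0.0014  0.0021 -0.0009 -0.      0.0002 -0.0009 -0.001   0.001   0.0009
  0.0009 -0.0012 -0.0003  0.0008] 8.773371985044625
```

Emit:
send_rows([
  [[-0.069, -0.018, 0], [0, 0, 0]],
  [[-0.036, -0.007, 0], [0, 0, 0]],
  [[-0.012, -0.003, 0], [0, 0, 0]],
  [[0.003, 0.001, 0], [0, 0, 0]],
  [[0.016, 0.003, 0], [0, 0, 0]],
])

```text
time: 15.3
eef_pos: [0.4735, -0.002, 0.2885]
tcp_rot: [0.479, -0.519, 0.521, -0.479]
contact_force: [8.5, -1.3, 0.3]
opening: 0.403
```

```bash
sed -i 's/^I,G,k,R,LAG=.*/I,G,k,R,LAG=.078,.58,.35,.16,-.04/' c.py
python3 mpc.py "-.069 -.036 -.012 .003 .016" 13.4 0 1.4 6 3
```

```text
last meas [(15.3, np.float64(0.0271), np.float64(0.2099)), (15.35, np.float64(0.0258), np.float64(0.2094)), (15.4, np.float64(0.0243), np.float64(0.2091))]
resid [ 0.0008 -0.0019 -0.0019 -0.002   0.0022  0.002   0.0017  0.     -0.0004
 -0.0008] M -0.08839823048265366 +- 0.000539740487383447
t 15.45 th 0.0236 w -0.0344 cmdphi 0.2030 F [ 7.2326 -0.3053 -0.6661]
phi [0.2295 0.2451 0.2532 0.2567 0.2576 0.2576]
th [0.02   0.0162 0.0128 0.0099 0.0075 0.0056 0.004  0.0027 0.0018 0.001
 0.0005 0.0002]
maxw 0.03833464256369423 w [-0.0383 -0.0364 -0.0318 -0.0266 -0.0218 -0.0176]
[(0.035, 0.008), (0.02, 0.005), (0.01, 0.003), (0.004, 0.001), (0.001, 0.0), (-0.0, -0.0)]
```

Now it converges gently.

Emit:
send_rows([
  [[0.035, 0.008, 0], [0, 0, 0]],
  [[0.02, 0.005, 0], [0, 0, 0]],
  [[0.01, 0.003, 0], [0, 0, 0]],
  [[0.004, 0.001, 0], [0, 0, 0]],
  [[0.001, 0, 0], [0, 0, 0]],
])

```text
time: 15.95
eef_pos: [0.4729, -0.0104, 0.2868]
tcp_rot: [0.479, -0.519, 0.521, -0.479]
contact_force: [8.7, -0.9, 1.8]
opening: 0.402
```

```bash
python3 mpc.py ".035 .02 .01 .004 .001" 13.9 0 1.4 6 3
```

```text
last meas [(15.95, np.float64(0.0127), np.float64(0.2621)), (16.0, np.float64(0.0128), np.float64(0.2618)), (16.05, np.float64(0.0129), np.float64(0.262))]
resid [-0.0007  0.0025  0.0022  0.0019 -0.0014 -0.0021 -0.0027 -0.0002  0.0005
  0.001 ] M -0.08820653335547951 +- 0.0005181256412897778
t 16.10 th 0.0116 w -0.0040 cmdphi 0.2569 F [ 8.113  -1.1218  1.7905]
phi [0.2458 0.2402 0.2384 0.2394 0.2419 0.2452]
th [0.0113 0.0108 0.0101 0.0091 0.0079 0.0065 0.0051 0.0038 0.0026 0.0016
 0.0009 0.0004]
maxw 0.014272390389168681 w [-0.0034 -0.0055 -0.0085 -0.0113 -0.0133 -0.0143]
[(-0.014, -0.004), (-0.007, -0.002), (-0.002, -0.001), (0.001, 0.0), (0.003, 0.001), (0.004, 0.001)]
```

Emit:
send_rows([
  [[-0.018, -0.004, 0], [0, 0, 0]],
  [[-0.008, -0.002, 0], [0, 0, 0]],
  [[-0.003, -0.001, 0], [0, 0, 0]],
  [[0.001, 0, 0], [0, 0, 0]],
  [[0.003, 0.001, 0], [0, 0, 0]],
  [[0.004, 0.001, 0], [0, 0, 0]],
])

```text
time: 16.7
eef_pos: [0.4731, -0.0079, 0.2874]
tcp_rot: [0.479, -0.519, 0.521, -0.479]
contact_force: [9.2, -0.6, 0.6]
opening: 0.404
```

```bash
python3 mpc.py "-.018 -.008 -.003 .001 .003 .004" 14.6 0 1.4 6 3
```

```text
last meas [(16.7, np.float64(0.0141), np.float64(0.2461)), (16.75, np.float64(0.0141), np.float64(0.2461)), (16.8, np.float64(0.0141), np.float64(0.2459))]
resid [ 0.0003  0.0001 -0.0005 -0.0011  0.0002  0.0005  0.0007 -0.     -0.0001
 -0.0002] M -0.08696105572945033 +- 0.00048723500551467973
t 16.85 th 0.0143 w 0.0018 cmdphi 0.2407 F [ 8.4586 -0.0802  0.2345]
phi [0.2344 0.2309 0.2297 0.2305 0.233  0.2367]
th [0.0144 0.0142 0.0136 0.0126 0.0112 0.0095 0.0076 0.0058 0.0041 0.0026
 0.0015 0.0007]
maxw 0.018857181972150083 w [-0.0002 -0.0039 -0.0082 -0.0124 -0.0159 -0.0181]
[(-0.008, -0.002), (-0.005, -0.001), (-0.002, -0.0), (0.001, 0.0), (0.003, 0.001), (0.005, 0.001)]
```

Emit:
send_rows([
  [[-0.01, -0.002, 0], [0, 0, 0]],
  [[-0.006, -0.001, 0], [0, 0, 0]],
  [[-0.003, 0, 0], [0, 0, 0]],
  [[0.001, 0, 0], [0, 0, 0]],
  [[0.003, 0.001, 0], [0, 0, 0]],
  [[0.005, 0.001, 0], [0, 0, 0]],
])

```text
time: 17.45
eef_pos: [0.4732, -0.0067, 0.2876]
tcp_rot: [0.479, -0.519, 0.521, -0.479]
contact_force: [7.7, -0.8, 1.0]
opening: 0.405
```

```bash
python3 mpc.py "-.01 -.006 -.003 .001 .003 .005" 14.6 0 1.4 6 3; python3 -c "
import cv2
im=cv2.imread('pics/last_scene.png');cv2.imwrite('pics/v9.png',cv2.resize(im[230:305,215:320],(735,525),interpolation=2))"
```

```text
last meas [(17.45, np.float64(0.0105), np.float64(0.239)), (17.5, np.float64(0.01), np.float64(0.2387)), (17.55, np.float64(0.0093), np.float64(0.2387))]
resid [-0.0007  0.0005  0.0008  0.001  -0.0005 -0.0007 -0.0008 -0.0004  0.0001
  0.0006] M -0.08680141826787256 +- 0.00033123959160342314
t 17.60 th 0.0075 w -0.0261 cmdphi 0.2330 F [7.4473 0.0148 1.2597]
phi [0.2456 0.2537 0.2583 0.2602 0.2601 0.2587]
th [ 0.0049  0.0026  0.0006 -0.0007 -0.0016 -0.002  -0.002  -0.0018 -0.0015
 -0.001  -0.0006 -0.0003]
maxw 0.025361109531725733 w [-0.0254 -0.0217 -0.0166 -0.0112 -0.0062 -0.0019]
[(0.016, 0.004), (0.01, 0.003), (0.006, 0.002), (0.002, 0.001), (-0.0, -0.0), (-0.002, -0.0)]
```

View pics/v9.png

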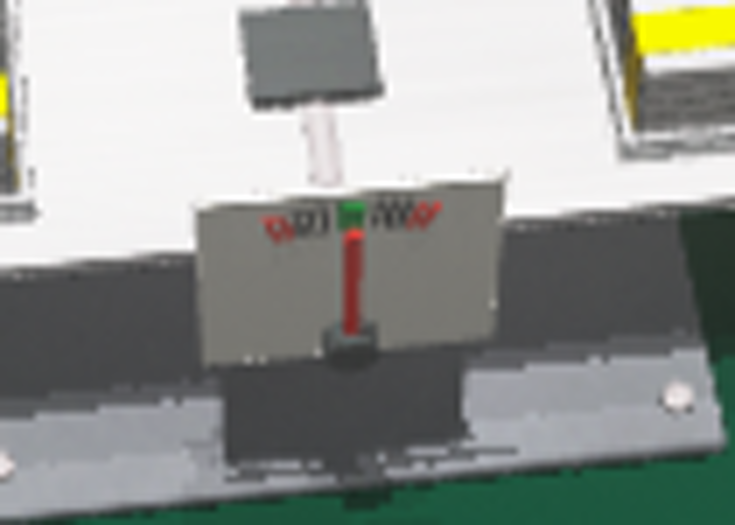

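The pointer tip at (353,233) is dead centre under the green mark at (352,213), which confirms level. I'll keep holding.

Emit:
send_rows([
  [[0.015, 0.004, 0], [0, 0, 0]],
  [[0.009, 0.002, 0], [0, 0, 0]],
  [[0.005, 0.001, 0], [0, 0, 0]],
  [[0.002, 0.001, 0], [0, 0, 0]],
  [[0, 0, 0], [0, 0, 0]],
  [[-0.002, 0, 0], [0, 0, 0]],
])

```text
time: 18.2
eef_pos: [0.4729, -0.0102, 0.2868]
tcp_rot: [0.479, -0.519, 0.521, -0.479]
contact_force: [7.4, -0.7, 2.8]
opening: 0.402
```

```bash
python3 mpc.py ".015 .009 .005 .002 0 -.002" 15.3 0 1.4 6 3
```

```text
last meas [(18.2, np.float64(0.0058), np.float64(0.2604)), (18.25, np.float64(0.0058), np.float64(0.2606)), (18.3, np.float64(0.0062), np.float64(0.2606))]
resid [ 0.0019  0.0003  0.     -0.0002 -0.0017 -0.0015 -0.0013  0.0008  0.0003
  0.0001] M -0.08637692292980581 +- 0.00032625027610320214
t 18.35 th 0.0069 w 0.0165 cmdphi 0.2554 F [ 7.6676 -0.377   1.8228]
phi [0.2391 0.2296 0.2252 0.2247 0.227  0.2312]
th [0.0084 0.0097 0.0104 0.0104 0.0098 0.0086 0.0072 0.0056 0.004  0.0026
 0.0015 0.0007]
maxw 0.016339759213497226 w [ 0.0153  0.0102  0.0035 -0.0033 -0.0092 -0.0135]
[(-0.021, -0.005), (-0.012, -0.003), (-0.006, -0.001), (-0.001, -0.0), (0.003, 0.001), (0.005, 0.001)]
```

Emit:
send_rows([
  [[-0.019, -0.005, 0], [0, 0, 0]],
  [[-0.011, -0.002, 0], [0, 0, 0]],
  [[-0.005, -0.001, 0], [0, 0, 0]],
  [[-0.001, 0, 0], [0, 0, 0]],
  [[0.003, 0.001, 0], [0, 0, 0]],
  [[0.005, 0.001, 0], [0, 0, 0]],
])

```text
time: 18.95
eef_pos: [0.4732, -0.0069, 0.2876]
tcp_rot: [0.479, -0.519, 0.521, -0.479]
contact_force: [7.3, -1.2, 1.4]
opening: 0.407
```

```bash
python3 mpc.py "-.019 -.011 -.005 -.001 .003 .005" 15.9 0 1.4 6 3
```

```text
last meas [(18.95, np.float64(0.0034), np.float64(0.2399)), (19.0, np.float64(0.0021), np.float64(0.2397)), (19.05, np.float64(0.001), np.float64(0.2397))]
resid [-0.0008 -0.0017 -0.0015 -0.0012  0.0025  0.0022  0.0023 -0.0003 -0.0006
 -0.0006] M -0.08650621910509498 +- 0.0003148234493359415
t 19.10 th 0.0004 w -0.0262 cmdphi 0.2337 F [ 7.9829 -0.0031  1.6433]
phi [0.2507 0.2612 0.2666 0.2681 0.2666 0.2633]
th [-0.0021 -0.0044 -0.006  -0.0068 -0.007  -0.0065 -0.0057 -0.0046 -0.0034
 -0.0023 -0.0013 -0.0007]
maxw 0.02490757691378894 w [-0.0249 -0.0196 -0.0124 -0.0049  0.0018  0.007 ]
[(0.022, 0.005), (0.014, 0.004), (0.007, 0.002), (0.002, 0.001), (-0.002, -0.0), (-0.004, -0.001)]
```

Emit:
send_rows([
  [[0.022, 0.005, 0], [0, 0, 0]],
  [[0.014, 0.004, 0], [0, 0, 0]],
  [[0.007, 0.002, 0], [0, 0, 0]],
  [[0.002, 0.001, 0], [0, 0, 0]],
  [[-0.002, 0, 0], [0, 0, 0]],
  [[-0.004, -0.001, 0], [0, 0, 0]],
])

```text
time: 19.7
eef_pos: [0.4728, -0.0115, 0.2864]
tcp_rot: [0.479, -0.519, 0.521, -0.479]
contact_force: [8.0, -0.5, 2.2]
opening: 0.406
```

```bash
python3 mpc.py ".022 .014 .007 .002 -.002 -.004" 16.6 0 1.4 6 3; python3 mpc.py "" 16.6 .3 3.5 6 0
```

```text
last meas [(19.7, np.float64(-0.0031), np.float64(0.2689)), (19.75, np.float64(-0.0022), np.float64(0.2691)), (19.8, np.float64(-0.0017), np.float64(0.2691))]
resid [-0.0009  0.0025  0.0021  0.0022 -0.0011 -0.0016 -0.0017  0.0003  0.0004
  0.0001] M -0.08646078521001635 +- 0.0003148234493357082
t 19.85 th -0.0007 w 0.0233 cmdphi 0.2639 F [ 7.9044 -0.3582  2.5457]
phi [0.2457 0.2347 0.2293 0.228  0.2294 0.2327]
th [0.0016 0.0037 0.0051 0.0059 0.0061 0.0057 0.0049 0.0039 0.0029 0.0019
 0.0011 0.0006]
maxw 0.02286368314123067 w [ 0.0229  0.0181  0.0115  0.0046 -0.0015 -0.0062]
[(-0.024, -0.006), (-0.014, -0.003), (-0.007, -0.002), (-0.002, -0.0), (0.002, 0.0), (0.004, 0.001)]
last meas []
resid [-0.0009  0.0025  0.0021  0.0022 -0.0011 -0.0016 -0.0017  0.0003  0.0004
  0.0001] M -0.08646078521001635 +- 0.0003148234493357082
t 19.85 th -0.0007 w 0.0233 cmdphi 0.2639 F [ 7.9044 -0.3582  2.5457]
phi [0.2567 0.2545 0.2551 0.2566 0.2577 0.2574]
th [0.0019 0.0049 0.0083 0.0125 0.0174 0.0234 0.0304 0.0387 0.0481 0.0586
 0.0703 0.0828]
maxw 0.15157599723424972 w [0.0279 0.0322 0.0377 0.0451 0.0543 0.065 ]
[(-0.009, -0.002), (-0.003, -0.001), (0.001, 0.0), (0.002, 0.001), (0.001, 0.0), (-0.0, -0.0)]
```

Level has been held for over 6.5 s, so I'll start the slow descent to the right.

Emit:
send_rows([
  [[-0.009, -0.002, 0], [0, 0, 0]],
  [[-0.003, -0.001, 0], [0, 0, 0]],
  [[0.001, 0, 0], [0, 0, 0]],
  [[0.002, 0.001, 0], [0, 0, 0]],
  [[0.001, 0, 0], [0, 0, 0]],
  [[0, 0, 0], [0, 0, 0]],
])

```text
time: 20.45
eef_pos: [0.4729, -0.0106, 0.2867]
tcp_rot: [0.479, -0.519, 0.521, -0.479]
contact_force: [7.1, -0.4, 1.9]
opening: 0.398
```

```bash
python3 mpc.py "-.009 -.003 .001 .002 .001 0" 17.4 .3 3.0 6 3
```

```text
last meas [(20.45, np.float64(0.0104), np.float64(0.2633)), (20.5, np.float64(0.0114), np.float64(0.2633)), (20.55, np.float64(0.0129), np.float64(0.2633))]
resid [ 0.0006 -0.0025 -0.0028 -0.0028  0.002   0.0026  0.0027  0.0004 -0.0005
 -0.0012] M -0.08712998852733472 +- 0.0003148234493358478
t 20.60 th 0.0165 w 0.0491 cmdphi 0.2577 F [ 7.4276 -0.5485  1.9876]
phi [0.2485 0.2446 0.2435 0.2432 0.2422 0.2394]
th [0.0216 0.0273 0.0336 0.0406 0.0486 0.0576 0.0678 0.0791 0.0916 0.1051
 0.1194 0.1344]
maxw 0.15767451244556513 w [0.0545 0.0597 0.0663 0.0746 0.0847 0.0961]
[(-0.012, -0.003), (-0.005, -0.001), (-0.001, -0.0), (-0.0, -0.0), (-0.001, -0.0), (-0.004, -0.001)]
```

Emit:
send_rows([
  [[-0.012, -0.003, 0], [0, 0, 0]],
  [[-0.005, -0.001, 0], [0, 0, 0]],
  [[-0.001, 0, 0], [0, 0, 0]],
  [[0, 0, 0], [0, 0, 0]],
  [[-0.001, 0, 0], [0, 0, 0]],
  [[-0.004, -0.001, 0], [0, 0, 0]],
])

```text
time: 21.2
eef_pos: [0.4731, -0.0079, 0.2873]
tcp_rot: [0.479, -0.519, 0.521, -0.479]
contact_force: [6.1, -0.8, 2.0]
opening: 0.404
```

```bash
python3 mpc.py "-.012 -.005 -.001 0 -.001 -.004" 18.1 .3 2.6 5 3
```

```text
last meas [(21.2, np.float64(0.0338), np.float64(0.2456)), (21.25, np.float64(0.0358), np.float64(0.2459)), (21.3, np.float64(0.0376), np.float64(0.2459))]
resid [-0.0052  0.0004  0.0011  0.0014  0.0041  0.0038  0.0039 -0.0003 -0.001
 -0.0018] M -0.08808940092970442 +- 0.0003148234493355604
t 21.35 th 0.0423 w 0.0588 cmdphi 0.2399 F [7.253  0.2044 2.6676]
phi [0.2347 0.2328 0.2322 0.2313 0.2287]
th [0.0484 0.0552 0.0627 0.0712 0.0808 0.0917 0.1038 0.1172 0.1316 0.1468
 0.1627]
maxw 0.16263689025742745 w [0.0645 0.0713 0.0799 0.0905 0.1025]
[(-0.007, -0.002), (-0.002, -0.001), (-0.001, -0.0), (-0.001, -0.0), (-0.003, -0.001)]
```

Emit:
send_rows([
  [[-0.006, -0.002, 0], [0, 0, 0]],
  [[-0.002, -0.001, 0], [0, 0, 0]],
  [[-0.001, 0, 0], [0, 0, 0]],
  [[-0.001, 0, 0], [0, 0, 0]],
  [[-0.003, -0.001, 0], [0, 0, 0]],
])

```text
time: 21.85
eef_pos: [0.4732, -0.0064, 0.2877]
tcp_rot: [0.479, -0.519, 0.521, -0.479]
contact_force: [6.8, -0.5, 1.6]
opening: 0.403
```

```bash
python3 mpc.py "-.006 -.002 -.001 -.001 -.003" 19.6 .3 2.4 5 3
```

```text
last meas [(21.85, np.float64(0.0598), np.float64(0.2359)), (21.9, np.float64(0.0625), np.float64(0.2361)), (21.95, np.float64(0.065), np.float64(0.2362))]
resid [-0.0001 -0.0005 -0.0007 -0.0006  0.0007  0.0009  0.001  -0.0002 -0.0001
 -0.0004] M -0.09036711240466827 +- 0.0004748107632085517
t 22.00 th 0.0684 w 0.0613 cmdphi 0.2299 F [ 8.1181 -1.0297  1.6717]
phi [0.2249 0.223  0.2222 0.2207 0.2173]
th [0.0748 0.0819 0.0898 0.0987 0.1088 0.1201 0.1326 0.1463 0.1608 0.1761
 0.1916]
maxw 0.1566731515289546 w [0.0674 0.0748 0.0839 0.0949 0.1071]
[(-0.006, -0.001), (-0.002, -0.001), (-0.001, -0.0), (-0.002, -0.0), (-0.005, -0.001)]
```

Emit:
send_rows([
  [[-0.005, -0.001, 0], [0, 0, 0]],
  [[-0.002, -0.001, 0], [0, 0, 0]],
  [[-0.001, 0, 0], [0, 0, 0]],
  [[-0.002, 0, 0], [0, 0, 0]],
  [[-0.005, -0.001, 0], [0, 0, 0]],
])

```text
time: 22.5
eef_pos: [0.4734, -0.0047, 0.288]
tcp_rot: [0.479, -0.519, 0.521, -0.479]
contact_force: [7.7, -1.5, 2.1]
opening: 0.407
```

```bash
python3 mpc.py "-.005 -.002 -.001 -.002 -.005" 20.4 .305 2.2 5 3
```

```text
last meas [(22.5, np.float64(0.1), np.float64(0.2246)), (22.55, np.float64(0.104), np.float64(0.2248)), (22.6, np.float64(0.1085), np.float64(0.225))]
resid [-0.0002 -0.0008 -0.0006 -0.0004  0.0005  0.001   0.0011  0.0002 -0.0003
 -0.0005] M -0.09137492907363914 +- 0.0004872350055146262
t 22.65 th 0.1141 w 0.1054 cmdphi 0.2183 F [ 8.0518 -1.4726  1.4836]
phi [0.196  0.1818 0.1724 0.1653 0.1584]
th [0.1249 0.1362 0.1477 0.1594 0.1714 0.1837 0.1961 0.2088 0.2214 0.2338
 0.2457]
maxw 0.1269285899162948 w [0.1114 0.1143 0.1164 0.1187 0.1214]
[(-0.029, -0.006), (-0.019, -0.004), (-0.012, -0.002), (-0.009, -0.002), (-0.009, -0.001)]
```

Emit:
send_rows([
  [[-0.029, -0.006, 0], [0, 0, 0]],
  [[-0.019, -0.004, 0], [0, 0, 0]],
  [[-0.012, -0.002, 0], [0, 0, 0]],
  [[-0.009, -0.002, 0], [0, 0, 0]],
])

```text
time: 23.05
eef_pos: [0.474, 0.0036, 0.2894]
tcp_rot: [0.479, -0.519, 0.521, -0.479]
contact_force: [6.3, -1.0, 0.9]
opening: 0.402
```

```bash
python3 mpc.py "-.029 -.019 -.012 -.009" 20.4 .305 1.8 5 2
```

```text
last meas [(23.05, np.float64(0.1534), np.float64(0.1719)), (23.1, np.float64(0.158), np.float64(0.1725))]
resid [-0.0014 -0.0013 -0.      0.0005  0.0007  0.0016  0.0014  0.0014 -0.0004
 -0.0013] M -0.09177384029351547 +- 0.0003634145103476406
t 23.15 th 0.1648 w 0.1115 cmdphi 0.1656 F [ 6.0322 -1.3742  2.1312]
phi [0.156  0.147  0.138  0.1286 0.1184]
th [0.176  0.1875 0.1991 0.2108 0.2226 0.2341 0.2454 0.2562 0.2662 0.2753
 0.2833]
maxw 0.1176875396598492 w [0.114  0.1159 0.1172 0.1177 0.1171]
[(-0.013, -0.002), (-0.012, -0.002), (-0.012, -0.002), (-0.012, -0.002), (-0.013, -0.002)]
```

Emit:
send_rows([
  [[-0.013, -0.002, 0], [0, 0, 0]],
  [[-0.012, -0.002, 0], [0, 0, 0]],
  [[-0.012, -0.002, 0], [0, 0, 0]],
  [[-0.012, -0.002, 0], [0, 0, 0]],
  [[-0.013, -0.002, 0], [0, 0, 0]],
])

```text
time: 23.65
eef_pos: [0.4746, 0.0109, 0.2904]
tcp_rot: [0.479, -0.519, 0.521, -0.479]
contact_force: [7.4, -1.7, 0.7]
opening: 0.401
```

```bash
python3 mpc.py "-.013 -.012 -.012 -.012 -.013" 21.1 .305 1.2 5 2
```

```text
last meas [(23.65, np.float64(0.2072), np.float64(0.1249)), (23.7, np.float64(0.2111), np.float64(0.1257))]
resid [-0.0017 -0.0013 -0.0011  0.0003  0.0003  0.0005  0.0021  0.0019 -0.0005
 -0.0008] M -0.09288588635672927 +- 0.00038882224876113846
t 23.75 th 0.2161 w 0.0815 cmdphi 0.1186 F [ 8.2074 -0.9973  0.4862]
phi [0.1332 0.1345 0.1259 0.1104 0.091 ]
th [0.2245 0.2336 0.2436 0.2541 0.2647 0.2749 0.284  0.2916 0.2974 0.3015
 0.3039]
maxw 0.10748655242394871 w [0.0871 0.0959 0.1037 0.1075 0.1057]
[(0.019, 0.002), (0.002, 0.0), (-0.011, -0.001), (-0.021, -0.002), (-0.026, -0.003)]
```

Emit:
send_rows([
  [[0.014, 0.002, 0], [0, 0, 0]],
  [[0.002, 0, 0], [0, 0, 0]],
  [[-0.01, -0.001, 0], [0, 0, 0]],
  [[-0.018, -0.002, 0], [0, 0, 0]],
  [[-0.022, -0.003, 0], [0, 0, 0]],
])

```text
time: 24.25
eef_pos: [0.4748, 0.0149, 0.2908]
tcp_rot: [0.479, -0.519, 0.521, -0.479]
contact_force: [8.6, -1.3, 0.3]
opening: 0.402
```

```bash
python3 mpc.py ".014 .002 -.01 -.018 -.022" 21.8 .31 1.2 5 3
```

```text
last meas [(24.25, np.float64(0.2512), np.float64(0.099)), (24.3, np.float64(0.2544), np.float64(0.0997)), (24.35, np.float64(0.2576), np.float64(0.1003))]
resid [-0.0011 -0.0012 -0.001   0.0008  0.0006  0.0013  0.0014  0.0001 -0.0003
 -0.0007] M -0.09382994368892722 +- 0.0004138049555024477
t 24.40 th 0.2619 w 0.0702 cmdphi 0.0930 F [ 8.0175 -2.4285 -0.0694]
phi [0.0908 0.0853 0.0778 0.0695 0.0616]
th [0.2688 0.2756 0.2821 0.2883 0.2938 0.2986 0.3026 0.3056 0.3077 0.3091
 0.3098]
maxw 0.06894271408619797 w [0.0689 0.0672 0.064  0.059  0.0522]
[(-0.003, -0.0), (-0.007, -0.001), (-0.01, -0.001), (-0.011, -0.001), (-0.011, -0.001)]
```

Emit:
send_rows([
  [[-0.002, 0, 0], [0, 0, 0]],
  [[-0.005, -0.001, 0], [0, 0, 0]],
  [[-0.008, -0.001, 0], [0, 0, 0]],
  [[-0.009, -0.001, 0], [0, 0, 0]],
  [[-0.006, -0.001, 0], [0, 0, 0]],
  [[0, 0, 0], [0, 0, 0]],
  [[0, 0, 0], [0, 0, 0]],
])

```text
time: 25.1
eef_pos: [0.4751, 0.0184, 0.2911]
tcp_rot: [0.479, -0.519, 0.521, -0.479]
contact_force: [7.4, -2.0, -0.3]
opening: 0.405
```

```bash
python3 s.py "-.002 -.005 -.008 -.009 -.006 0 0" .015
```

```text
[[25.1     0.2939  0.0787]
 [25.15    0.2955  0.0786]
 [25.2     0.2962  0.0788]] [0.0704 0.0704 0.0704] [ 7.3485 -1.8564 -0.3354]
[(0.02, 0.002), (0.02, 0.002), (0.02, 0.002), (0.02, 0.002), (0.02, 0.003), (0.02, 0.003), (0.02, 0.003), (0.02, 0.004), (0.02, 0.004), (0.02, 0.004)]
```

Emit:
send_rows([
  [[0, 0, 0], [0, 0, 0]],
  [[0.005, 0, 0], [0, 0, 0]],
  [[0.01, 0.001, 0], [0, 0, 0]],
  [[0.02, 0.002, 0], [0, 0, 0]],
  [[0.02, 0.002, 0], [0, 0, 0]],
  [[0.02, 0.002, 0], [0, 0, 0]],
  [[0.02, 0.003, 0], [0, 0, 0]],
  [[0.02, 0.003, 0], [0, 0, 0]],
  [[0.02, 0.003, 0], [0, 0, 0]],
])

```text
time: 26.15
eef_pos: [0.4739, 0.0026, 0.2893]
tcp_rot: [0.479, -0.519, 0.521, -0.479]
contact_force: [8.0, -0.5, -0.2]
opening: 0.4
```

```bash
python3 s.py "0 .005 .01 .02 .02 .02 .02 .02 .02" .02
```

```text
[[26.15    0.3139  0.1803]
 [26.2     0.314   0.1793]
 [26.25    0.314   0.1789]] [0.1725 0.1725 0.1725] [ 7.0935 -0.2217  0.1763]
[(0.026, 0.005), (0.026, 0.005), (0.026, 0.006), (0.026, 0.006), (0.026, 0.007), (0.026, 0.007), (0.025, 0.008), (0.025, 0.008), (0.025, 0.009), (0.025, 0.009)]
```

On the right rest (it reads a steady 0.314). Next I'll bring the lever to its relaxed angle before letting go.

Emit:
send_rows([
  [[0.026, 0.005, 0], [0, 0, 0]],
  [[0.026, 0.005, 0], [0, 0, 0]],
  [[0.026, 0.006, 0], [0, 0, 0]],
  [[0.026, 0.006, 0], [0, 0, 0]],
  [[0.026, 0.007, 0], [0, 0, 0]],
  [[0.026, 0.007, 0], [0, 0, 0]],
  [[0.025, 0.008, 0], [0, 0, 0]],
  [[0.025, 0.008, 0], [0, 0, 0]],
  [[0.013, 0.005, 0], [0, 0, 0]],
  [[0, 0, 0], [0, 0, 0]],
  [[0, 0, 0], [0, 0, 0]],
])

```text
time: 27.4
eef_pos: [0.4719, -0.0233, 0.2828]
tcp_rot: [0.478, -0.519, 0.521, -0.48]
contact_force: [8.9, 0.4, 1.6]
opening: 0.4
```

Emit:
send_rows([
  [[0, 0, 0], [0, 0, 0]],
  [[0, 0, 0], [0, 0, 0]],
  [[0, 0, 0], [0, 0, 0]],
  [[0, 0, 0], [0, 0, 0]],
  [[0, 0, 0], [0, 0, 0]],
  [[0, 0, 0], [0, 0, 0]],
  [[0, 0, 0], [0, 0, 0]],
  [[0, 0, 0], [0, 0, 0]],
], gripper=0)

```text
time: 28.2
eef_pos: [0.471, -0.0228, 0.2834]
tcp_rot: [0.479, -0.52, 0.52, -0.479]
contact_force: [-0.8, 0.6, 0.1]
opening: 0.997
```

```bash
python3 s.py ".026 .026 .026 .026 .026 .026 .025 .025 .013" .02
```

```text
[[28.2     0.3139  0.3438]
 [28.25    0.3139  0.3439]
 [28.3     0.314   0.3438]] [0.3425 0.3425 0.3425] [ 0.1054  0.0289 -0.2425]
[(0.025, 0.009), (0.025, 0.01), (0.025, 0.01), (0.024, 0.011), (0.024, 0.011), (0.024, 0.012), (0.024, 0.012), (0.023, 0.013), (0.023, 0.013), (0.023, 0.014)]
```

Released, with no contact force. I'll withdraw straight up, then check.

Emit:
send_rows([
  [[0, -0.1, 0], [0, 0, 0]],
  [[0, -0.15, 0], [0, 0, 0]],
  [[0, -0.2, 0], [0, 0, 0]],
  [[0, -0.2, 0], [0, 0, 0]],
  [[0, -0.2, 0], [0, 0, 0]],
  [[0, -0.15, 0], [0, 0, 0]],
  [[0, 0, 0], [0, 0, 0]],
  [[0, 0, 0], [0, 0, 0]],
  [[0, 0, 0], [0, 0, 0]],
  [[0, 0, 0], [0, 0, 0]],
  [[0, 0, 0], [0, 0, 0]],
])

```text
time: 29.45
eef_pos: [0.4708, -0.0227, 0.4023]
tcp_rot: [-0.48, 0.521, -0.519, 0.479]
contact_force: [-0.0, 0.3, 0.4]
opening: 0.998
```

```bash
python3 s.py "" .02; python3 -c "
from plant import *
import cv2,numpy as np
b=read_camera('side')['img'];a=read_camera('scene')['img'];s=get_state();print(s['time'],s['eef_pos'],s['opening'])
cv2.imwrite('pics/v10.png',np.hstack([cv2.resize(a[150:320,90:390],(400,300)),cv2.resize(b[120:300,180:350],(400,300))]))"
```

```text
[[29.45    0.314   0.3437]
 [29.5     0.3139  0.3438]
 [29.55    0.314   0.3437]] [0.3425 0.3425 0.3425] [-0.3822 -0.6251  0.2291]
[(0.025, 0.009), (0.025, 0.01), (0.025, 0.01), (0.024, 0.011), (0.024, 0.011), (0.024, 0.012), (0.024, 0.012), (0.023, 0.013), (0.023, 0.013), (0.023, 0.014)]
29.7 [ 0.47101503 -0.02275529  0.40314129] 1.0021492620309878
```

View pics/v10.png

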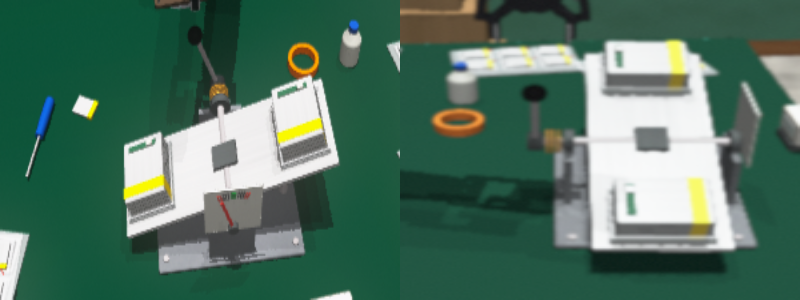

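The right end is down, the pointer is at the right-rest side, and the lever stands free with the gripper well clear above it. The bystanders are in place. Handing in.

```bash
python3 -c "
from plant import *
print(sign_off())"
```

```text
the job is handed in; nothing more can be done
None
```

I brought the table up to level by the lever alone, held it in the green, laid it on its right rest and let go of the lever. The job was handed in at about 30 s.

- **Level hold:** the table was within 3° of level from about t = 13.1 s to 21.6 s. From 13.4 s to 21.3 s every tilt reading was between −0.013 and +0.038 rad. A close-up at t = 17.6 s showed the pointer centred under the green mark.
- **Swing speed:** the fitted speed at my readings peaked at about 0.18 rad/s (10°/s), against the 25°/s limit. The landing was slower, under 0.1 rad/s. There is no direct speed reading between looks.
- **Last check:** the table lay still on the right rest with the lever free. The gripper was open 12 cm above where it had held the knob, with no contact force. The tape roll, spare cell, screwdriver and bottle looked to be where they started.
- **Checks that disagreed:**
  - The final tilt read a steady 0.314 rad where the rest is at 0.30, which suggests a scale error of a few per cent.
  - Near −0.15 rad, the tilt readings jumped by about 0.005 rad because of pixel steps.
  - I discarded the one side-camera tilt reading (−0.197 rad) as biased.
  - A steady sideways force of about 8 N along the axle showed while gripping, and it went to zero on release.

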